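# Pack lens cells into a sloping barrel up to the index bar

### The job

A slotted lens barrel leans on its stand with one lens cell already lying in the bottom. Stack more of the loose lens cells from the bench into the barrel, each lying flat on the one below, until the top of the stack just comes level with or above the top edge of the index bar across the window in the barrel's upper side; add no cell beyond that and leave the spare ones lying flat on the bench. Do not shift the index bar, and leave the slide frame, brass flange and glass filter where they are.

Things in the scene. Friction and masses are not known exactly. Their poses are not given: they have to be found in the camera images.
- barrel: slotted brass barrel fixed on a wooden stand (base 150 x 110 x 20 mm), leaning 30 degrees from vertical, mouth up and roughly towards the robot. Origin at the centre of its inner floor (75 mm above the bench); z runs up its axis out of the mouth, x points up and away from the robot, y sideways, level. Bore 73 mm, walls 5 mm thick, 84 mm high above the floor
- barrel_mouth (a point): centre of the barrel's mouth, 84 mm up its axis. Walls stand only on the -x and +x sides: two open slots 50 mm wide in the +y and -y sides run from mouth to floor, so fingers holding a cell across y can go down with it; the +x wall has a 24 mm window along its middle. A released cell may slip 6 mm to -x; one let go high up may jam askew
- index_mark (a point): the marked height: the point on the barrel's axis level with the top edge of the index bar, a dark steel bar 62 mm long (along y) and 5 mm high that crosses the outside of the window; axes as the barrel's. The stack is high enough when its top is at this height or above
- index (a joint): where the index bar is set along the barrel, m: its top edge is 32 mm + this value above the barrel's inner floor (values 0 to 0.034). It differs each time, is held by friction and must not be shifted
- cell_d: the lens cell already in the barrel, lying flat on its floor, the same as the others (62 mm in diameter, 24 mm thick). Origin at the centre of its underside, z along its axis (up the barrel)
- cell_a: round lens cell, a brass-rimmed glass disc 62 mm in diameter and 24 mm thick, 0.13 to 0.25 kg, lying flat and loose on the bench at the start; all cells are alike and either face may be up. Origin at the centre of its underside, z along its axis (up at the start)
- cell_b: round lens cell, a brass-rimmed glass disc 62 mm in diameter and 24 mm thick, 0.13 to 0.25 kg, lying flat and loose on the bench at the start; all cells are alike and either face may be up. Origin at the centre of its underside, z along its axis (up at the start)
- cell_c: round lens cell, a brass-rimmed glass disc 62 mm in diameter and 24 mm thick, 0.13 to 0.25 kg, lying flat and loose on the bench at the start; all cells are alike and either face may be up. Origin at the centre of its underside, z along its axis (up at the start)
- cell_a_mid (a point): centre of cell_a, halfway through its thickness
- cell_b_mid (a point): centre of cell_b, halfway through its thickness
- cell_c_mid (a point): centre of cell_c, halfway through its thickness
- cell_d_mid (a point): centre of cell_d, halfway through its thickness
- slide_frame: beech slide frame with one chipped corner, 100 x 100 x 12 mm, loose on the bench; bystander. Origin at the centre of its underside
- flange: brass lens flange, 90 mm across, 22 mm high, loose on the bench; bystander. Origin at the centre of its underside
- filter: square framed blue glass filter, 80 x 80 x 6 mm, loose on the bench; bystander. Origin at the centre of its underside
- cycloidotrope: crank-turned slide clamped upright in a wooden holder, 240 mm long (y), 50 mm deep, 185 mm high with its crank, fixed; bystander. Origin at the centre of its underside
Things that resemble listed ones, but are neither listed nor needed, are in the scene too. Leave any green or turquoise look-alike of the cell_b alone.

How it is judged (in metres and radians):
At the end, for the whole second after the job is handed in: All cells in the barrel lie flat (0.1 rad, centres within 9 mm of its axis); the stack's top is at most 3 mm below the index bar's top edge, and no cell's underside is more than 3 mm above that edge. The first cell is still in; spare cells lie flat on the bench; all at rest (((x of cell_a_mid in the frame of index_mark between -0.009 and 0.009 m and y of cell_a_mid in the frame of index_mark between -0.009 and 0.009 m and z of cell_a_mid in the frame of index_mark between -0.015 and 0.015 m and z of cell_a_mid in the frame of barrel above 0.006 m and angle between the z axis of cell_a and the z axis of barrel, either way round below 0.1 rad) or (x of cell_b_mid in the frame of index_mark between -0.009 and 0.009 m and y of cell_b_mid in the frame of index_mark between -0.009 and 0.009 m and z of cell_b_mid in the frame of index_mark between -0.015 and 0.015 m and z of cell_b_mid in the frame of barrel above 0.006 m and angle between the z axis of cell_b and the z axis of barrel, either way round below 0.1 rad) or (x of cell_c_mid in the frame of index_mark between -0.009 and 0.009 m and y of cell_c_mid in the frame of index_mark between -0.009 and 0.009 m and z of cell_c_mid in the frame of index_mark between -0.015 and 0.015 m and z of cell_c_mid in the frame of barrel above 0.006 m and angle between the z axis of cell_c and the z axis of barrel, either way round below 0.1 rad)) and ((x of cell_a_mid in the frame of index_mark between -0.009 and 0.009 m and y of cell_a_mid in the frame of index_mark between -0.009 and 0.009 m and z of cell_a_mid in the frame of index_mark below 0.015 m and z of cell_a_mid in the frame of barrel above 0.006 m and angle between the z axis of cell_a and the z axis of barrel, either way round below 0.1 rad) or height (world z) of cell_a_mid below 0.016 m) and ((x of cell_b_mid in the frame of index_mark between -0.009 and 0.009 m and y of cell_b_mid in the frame of index_mark between -0.009 and 0.009 m and z of cell_b_mid in the frame of index_mark below 0.015 m and z of cell_b_mid in the frame of barrel above 0.006 m and angle between the z axis of cell_b and the z axis of barrel, either way round below 0.1 rad) or height (world z) of cell_b_mid below 0.016 m) and ((x of cell_c_mid in the frame of index_mark between -0.009 and 0.009 m and y of cell_c_mid in the frame of index_mark between -0.009 and 0.009 m and z of cell_c_mid in the frame of index_mark below 0.015 m and z of cell_c_mid in the frame of barrel above 0.006 m and angle between the z axis of cell_c and the z axis of barrel, either way round below 0.1 rad) or height (world z) of cell_c_mid below 0.016 m) and x of cell_d_mid in the frame of index_mark between -0.009 and 0.009 m and y of cell_d_mid in the frame of index_mark between -0.009 and 0.009 m and z of cell_d_mid in the frame of index_mark below 0.015 m and z of cell_d_mid in the frame of barrel above 0.006 m and angle between the z axis of cell_d and the z axis of barrel, either way round below 0.1 rad and linear speed of each of cell_a, cell_b, cell_c, cell_d below 0.02 m/s); the robot touches nothing.
It fails at once if the index bar is shifted by more than 5 mm (distance of index_mark from where it was at the start of the episode above 0.005 m).
It fails at once if the beech slide frame is moved by more than 20 mm (distance of slide_frame from where it was at the start of the episode above 0.02 m).
It fails at once if the brass flange is moved by more than 20 mm (distance of flange from where it was at the start of the episode above 0.02 m).
It fails at once if the glass filter is moved by more than 20 mm (distance of filter from where it was at the start of the episode above 0.02 m).
It also fails if it takes over 54 s, if anything falls off the work surface, if the arm or the gripper's body presses on something with over 40 N, if the wrist force passes 120 N, or if a joint passes its speed limit or range.

### The arm

A 6-joint arm with a two-finger parallel gripper is mounted at the origin on the work surface. World frame = base frame: x ahead of the robot, y to its left, z up, the work surface at z = 0. Lengths are in mm, angles in rad, forces in N, time in s.
With the tool pointing down it reaches from about 325 to 900 mm from the base axis. Payload 6.1 kg.
Tool frame: the origin (TCP) lies at the very end of the fingers, on their centre line; the grasp point (between the pads) lies 19 mm behind it; z points along the fingers, x is the direction in which the jaws open and shut, and the axes are right-handed (so a half turn about z gives the same grasp; the last joint's range is limited). The gripper opens to 87 mm and grips with 3 to 60 N. Pads are 19 mm wide; open, the fingers measure 117 mm over their backs; the gripper's body (75 mm by 190 mm) begins 51 mm behind the grasp point.
Start: joints at [1.159, 0.22, 1.526, -0, 1.395, -0.126], TCP at [176.202, 599.64, 222.538] pointing down, gripper open.
Joint ranges: [-2.98, 2.98], [-0.91, 2.08], [0.09, 2.57], [-1.24, 4.39], [0.2, 2.65], [-2.68, 2.68]. Speed limits (rad/s): [2.57, 2.57, 3.01, 3.14, 3.14, 3.14].

### API

Orientations are given as a unit quaternion [x, y, z, w].
In Python, from cell import robot gives the robot as it stands.
- The arm moves only by the tool jog_arm, never from a script. Its argument "increments" is one flat list of numbers, 7 for each row, row after row: the closure, from 0 (fully open) to 1 (shut), then the shift along the tool's x, y, z in cm, then the turn, a rotation vector about the tool's x, y, z in rad. In form: [fingers, x, y, z, rx, ry, rz, fingers, x, y, z, rx, ry, rz, ...]. A call has 1 to 8 rows; each row is the pose to reach, as a shift and turn from the pose measured when the call began, along the tool's axes at that moment; what a row does not reach only later rows make up. A row lasts 1/10 s, in which the tool goes at most 50 mm and 8.59 degrees, less where a joint would pass 70% of its speed; a pose out of reach is approached as far as the arm can. A call with a gripper value outside its range is refused whole. The fingers move at their own pace and stop on an object; the grip force is fixed at half the most. Time passes only in rows, so rows that repeat a pose let the fingers close. It gives the time, the measured TCP pose, the force and the opening at its end, in the units of the state.
- robot.observe(): the state, without advancing time (a new reading comes with each control period).
- robot.read_camera(name): name is "scene" or "top" or "wrist"; returns a dict with "color" (400x640x3 uint8, red, green, blue), "fx", "fy", "cx", "cy" (pixels), "world_to_cam" (4x4, takes a point from world to camera coordinates). Camera axes: x right, y up, looking along -z (the intrinsics and any distortion apply to the point x, -y, -z); pixel columns grow to the right and rows downward; lengths in mm; the calibration is good to about 2 mm. A picture is of the moment at which its call begins. There is no depth.
- robot.finish_job(): hands the job in, once; it reports no verdict.
The state is a dict: "clock": time; "qpos": joint angles; "dq": joint speeds; "tau": joint torques, N m; "eef_pos": TCP position; "eef_rot": TCP orientation; "wrist_force": force on the tool from outside, world axes, zero at the start; "wrist_torque": the same for the moment, N m; "grip_width": opening from 0.0 (shut) to 1.0 (fully open).
Only numpy, scipy, OpenCV 4.12 (cv2) and the standard library are available. Lean on these libraries where they do the work, as an engineer would, in place of code of your own. Each camera call takes 0.05 s, during which the arm holds its last target.

## Working session

There is one attempt and no reset: what is moved stays moved. The work goes in short steps, Python scripts to look and compute and a tool call to move; the robot and the scene stay as the last step left them, time stands still between calls to the robot, and variables do not carry over. Pictures are saved under pics/ and viewed, and the job is handed in when it is done.

Besides the shell and the picture viewer there is one more tool, called after "Request:" by a JSON object that holds its "api" and its "payload". jog_arm: Moves the arm, as the interface text tells. Its arguments: {"type":"object","properties":{"increments":{"type":"array","items":{"type":"number"}}},"required":["increments"]}

```bash
ls; mkdir -p pics
python3 - <<'E'
from cell import robot
import cv2,numpy as np,pickle
print(robot.observe())
for n in("scene","top","wrist"):
    d=robot.read_camera(n); cv2.imwrite(f"pics/{n}0.png",d["color"][:,:,::-1]); pickle.dump(d,open(f"{n}0.pkl","wb"))
    print(n,[k for k in d],d["fx"],d["fy"],d["cx"],d["cy"],np.round(d["world_to_cam"],3).tolist())
E
```

```text
pics
{'clock': 0.0, 'qpos': array([ 1.15892746e+00,  2.21238128e-01,  1.52758470e+00,  1.44862211e-05,
        1.39470401e+00, -1.26077202e-01]), 'dq': array([-0.00026133,  0.00020886, -0.00273069, -0.00178161,  0.00069461,
       -0.00033973]), 'tau': array([-3.85559169e-04, -4.94605350e+01, -3.87382221e+01,  6.98103150e-02,
        5.70249162e-02, -1.46567004e-04]), 'eef_pos': array([175.93716192, 599.0897567 , 221.44380193]), 'eef_rot': array([ 8.00599259e-01,  5.99199376e-01, -8.44493659e-04,  4.71325234e-04]), 'wrist_force': array([-0.06634529,  0.11452418,  0.312001  ]), 'wrist_torque': array([0.02059221, 0.0070785 , 0.01817553]), 'grip_width': 1.0012597688968585}
scene ['color', 'fx', 'fy', 'cx', 'cy', 'world_to_cam'] 403.2329270145118 403.2329270145118 317.04347238338505 196.16525003163684 [[-0.183, 0.983, 0.001, 107.047], [-0.838, -0.157, 0.522, 446.759], [0.514, 0.095, 0.853, -1483.565], [0.0, 0.0, 0.0, 1.0]]
top ['color', 'fx', 'fy', 'cx', 'cy', 'world_to_cam'] 461.3558306965701 461.3558306965701 320.8737758468549 200.3174146336034 [[0.019, -1.0, 0.013, -7.9], [0.986, 0.021, 0.168, -613.334], [-0.168, 0.009, 0.986, -1421.661], [0.0, 0.0, 0.0, 1.0]]
wrist ['color', 'fx', 'fy', 'cx', 'cy', 'world_to_cam'] 329.050579500767 329.050579500767 319.7698240478688 196.48685293872123 [[0.28, 0.96, -0.002, -623.861], [-0.914, 0.266, -0.306, 37.932], [-0.294, 0.088, 0.952, -392.352], [0.0, 0.0, 0.0, 1.0]]
```

View pics/scene0.png

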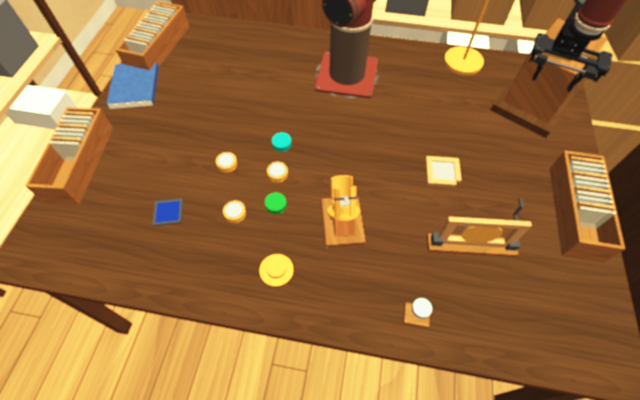

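View pics/top0.png

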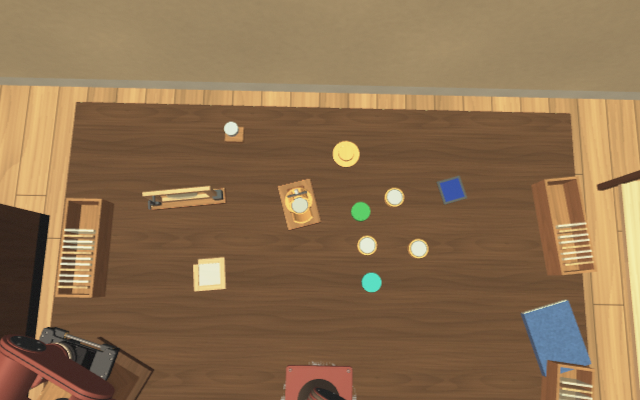

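View pics/wrist0.png

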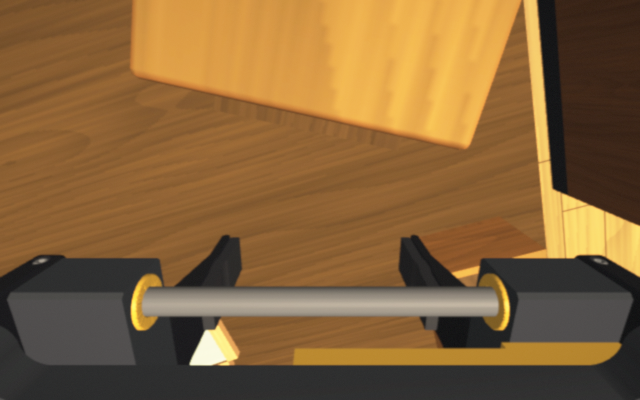

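The scene and top views show three white, brass-rimmed cells at top px (394,197), (367,245) and (418,248). The barrel is at (299,203). The green and turquoise look-alikes are at (361,211) and (371,282). Next I'll locate the cells and zoom in on the barrel.

```bash
cat > h.py <<'E'
import numpy as np,cv2,pickle
def proj(d,p):
    p=np.atleast_2d(p); W=d["world_to_cam"]; c=p@W[:3,:3].T+W[:3,3]
    return np.c_[d["cx"]+d["fx"]*c[:,0]/-c[:,2], d["cy"]+d["fy"]*-c[:,1]/-c[:,2]]
def ray(d,u,v):
    W=d["world_to_cam"];R=W[:3,:3]
    o=-R.T@W[:3,3]; q=R.T@np.array([(u-d["cx"])/d["fx"],-(v-d["cy"])/d["fy"],-1.]); return o,q/np.linalg.norm(q)
def onz(d,u,v,z):
    o,q=ray(d,u,v); return o+q*(z-o[2])/q[2]
def tri(obs):
    A=np.zeros((3,3));b=np.zeros(3)
    for d,u,v in obs:
        o,q=ray(d,u,v);P=np.eye(3)-np.outer(q,q);A+=P;b+=P@o
    p=np.linalg.solve(A,b)
    return p,[np.linalg.norm((np.eye(3)-np.outer(ray(d,u,v)[1],ray(d,u,v)[1]))@(p-ray(d,u,v)[0])) for d,u,v in obs]
E
python3 - <<'E'
from h import *
for n in("top","scene"):
    d=pickle.load(open(n+"0.pkl","rb")); im=d["color"][:,:,::-1].copy()
    x,y=(300,203) if n=="top" else (343,210)
    c=im[y-40:y+45,x-50:x+50]; cv2.imwrite(f"pics/{n}_b.png",cv2.resize(c,None,fx=7,fy=7,interpolation=cv2.INTER_CUBIC))
    hsv=cv2.cvtColor(im,cv2.COLOR_BGR2HSV)
    m=(((im.max(2)>170)).astype(np.uint8))*255
    for (u,v) in ([(394,197),(367,245),(418,248)] if n=="top" else [(227,161),(278,171),(234,210)]):
        mm=np.zeros_like(m);mm[v-17:v+18,u-17:u+18]=m[v-17:v+18,u-17:u+18]
        cs,_=cv2.findContours(mm,0,cv2.CHAIN_APPROX_NONE);k=max(cs,key=cv2.contourArea)
        e=cv2.fitEllipse(k);x,y,w,h=cv2.boundingRect(k)
        print(n,np.round(e[0],1),np.round(e[1],1),(x,y,w,h),"->",np.round(onz(d,*e[0],24),0),np.round(onz(d,*e[0],12),0))
E
```

```text
top [393.8 196.9] [18.2 19. ] (384, 188, 20, 19) -> [ 635. -234.   24.] [ 637. -236.   12.]
top [366.6 245. ] [18.7 19.3] (357, 235, 20, 20) -> [ 476. -145.   24.] [ 477. -147.   12.]
top [418.1 248.2] [18.4 19.6] (408, 239, 21, 19) -> [ 469. -310.   24.] [ 470. -313.   12.]
scene [226.1 161.3] [19.6 22.3] (215, 152, 23, 20) -> [ 477. -306.   24.] [ 468. -311.   12.]
scene [277.1 171. ] [20.3 22.1] (266, 161, 23, 21) -> [ 483. -142.   24.] [ 475. -145.   12.]
scene [234.1 210.8] [22.2 23.6] (222, 200, 24, 23) -> [ 641. -231.   24.] [ 635. -235.   12.]
```

View pics/top_b.png

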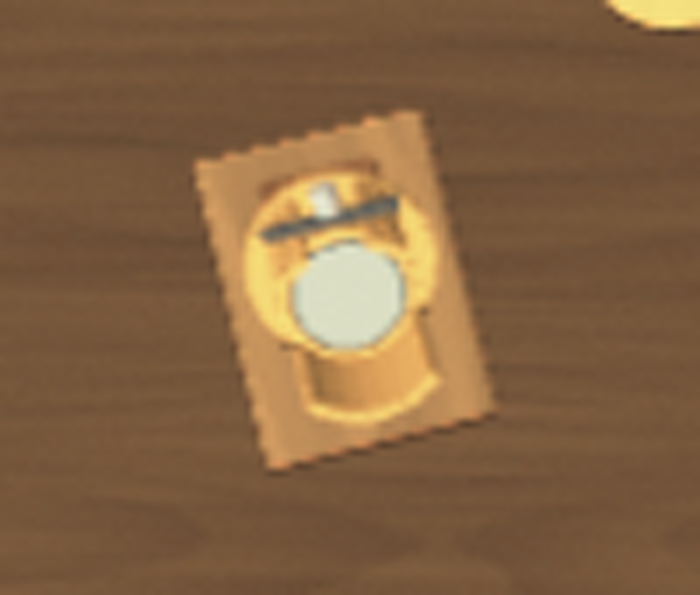

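View pics/scene_b.png

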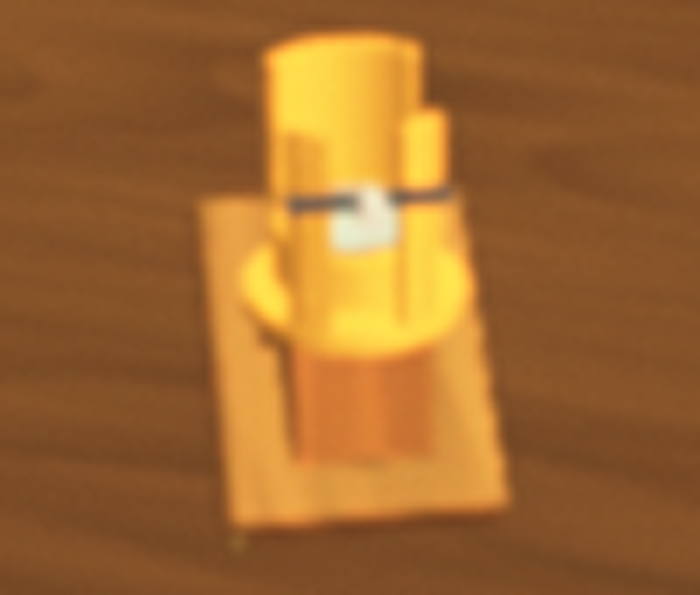

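Run:
```python
from h import *
t=pickle.load(open("top0.pkl","rb"));s=pickle.load(open("scene0.pkl","rb"))
T=lambda x,y:(t,250+x/7-.43,163+y/7-.43); S=lambda x,y:(s,293+x/7-.43,170+y/7-.43)
for p in[(198,158),(420,112),(493,410),(268,468)]: print("base",np.round(onz(*T(*p),20)))
for p in[(200,203),(465,195),(508,510),(235,525)]: print("baseS",np.round(onz(*S(*p),20)))
L=tri([T(265,235),S(452,190)]);R=tri([T(397,203),S(290,205)]);print("bar",L,R)
print("bar swapped",tri([T(265,235),S(290,205)]))
w=pickle.load(open("wrist0.pkl","rb"))
W=w["world_to_cam"]
from scipy.spatial.transform import Rotation as Ro
from cell import robot
o=robot.observe();R=Ro.from_quat(o["eef_rot"]).as_matrix()
C=-W[:3,:3].T@W[:3,3]; print("cam in tool",R.T@(C-o["eef_pos"]), "look", R.T@(W[:3,:3].T@[0,0,-1]),"up",R.T@(W[:3,:3].T@[0,1,0]))
print(R)
```

```text
base [666. 146.  20.]
base [691.  43.  20.]
base [550.   6.  20.]
base [521. 109.  20.]
baseS [553.   6.  20.]
baseS [528. 115.  20.]
baseS [669. 150.  20.]
baseS [695.  46.  20.]
bar (array([607.24298455, 107.15082943, 148.76071674]), [np.float64(1.7043228853857801), np.float64(1.7043228853858008)]) (array([622.84696906,  50.50043179, 146.14914957]), [np.float64(0.8677917964175601), np.float64(0.8677917964175536)])
bar swapped (array([613.37398484,  78.43901224, 138.94682785]), [np.float64(27.951575531503828), np.float64(27.951575531503813)])
cam in tool [  -0.2936125   -85.1073713  -162.17131796] look [3.46150907e-05 3.06657990e-01 9.51819771e-01] up [-0.00163013 -0.95181849  0.30665764]
[[ 2.81934477e-01  9.59433482e-01 -5.86451096e-04]
 [ 9.59432501e-01 -2.81935034e-01 -1.38312805e-03]
 [-1.49236047e-03 -1.72708757e-04 -9.99998872e-01]]
```

```bash
cat >> h.py <<'E'
from scipy.spatial.transform import Rotation as Ro
PSI=0.255; O=np.array([607,76,75.])
def bax(psi=None):
    psi=PSI if psi is None else psi
    u=np.array([np.cos(psi),np.sin(psi),0]);k=np.array([0,0,1.]);s,c=.5,np.sqrt(.75)
    return np.c_[c*u+s*k,[-np.sin(psi),np.cos(psi),0],-s*u+c*k]
def Rbar():
    B=bax(); return np.c_[B[:,1],B[:,0],-B[:,2]]
def Rdown(a): # tool x at angle a
    x=np.array([np.cos(a),np.sin(a),0]);z=np.array([0,0,-1.]);return np.c_[x,np.cross(z,x),z]
def inc(p,R):
    from cell import robot
    o=robot.observe();R0=Ro.from_quat(o["eef_rot"])
    print("t",round(o["clock"],2),"pos",np.round(o["eef_pos"],1),"q",np.round(o["qpos"],2),"F",np.round(o["wrist_force"],1),"w",round(o["grip_width"],3))
    d=R0.inv().apply(np.asarray(p,float)-o["eef_pos"])/10; r=(R0.inv()*Ro.from_matrix(R)).as_rotvec()
    print("inc",np.round(d,2),np.round(r,3))
E
python3 - <<'E'
from h import *
inc(O+174*bax()[:,2],Rbar())
E
```

```text
t 0.15 pos [176.  599.2 221.7] q [ 1.16  0.22  1.53 -0.    1.39 -0.13] F [ 0.1 -0.1 -0.3] w 1.002
inc [-42.53  48.64  -0.35] [-0.511  0.143 -0.528]
```

Request:
{"api": "jog_arm", "payload": {"increments": [0,-42.5,48.6,-0.4,-0.51,0.14,-0.53,0,-42.5,48.6,-0.4,-0.51,0.14,-0.53,0,-42.5,48.6,-0.4,-0.51,0.14,-0.53,0,-42.5,48.6,-0.4,-0.51,0.14,-0.53,0,-42.5,48.6,-0.4,-0.51,0.14,-0.53,0,-42.5,48.6,-0.4,-0.51,0.14,-0.53,0,-42.5,48.6,-0.4,-0.51,0.14,-0.53,0,-42.5,48.6,-0.4,-0.51,0.14,-0.53]}}

```text
clock: 0.95
eef_pos: [390.7, 260.7, 224.8]
eef_rot: [0.589, 0.766, 0.204, 0.159]
wrist_force: [0.8, 0.2, 0.2]
grip_width: 1.002
```

Run:
```python
from h import *
inc(O+174*bax()[:,2],Rbar())
```

```text
t 0.95 pos [390.7 260.7 224.8] q [ 0.52 -0.6   2.31 -0.16  0.93 -1.25] F [0.8 0.2 0.2] w 1.002
inc [-23.36   6.51   3.73] [-0.001  0.001  0.004]
```

Request:
{"api": "jog_arm", "payload": {"increments": [0,-23.4,6.5,3.7,0,0,0,0,-23.4,6.5,3.7,0,0,0,0,-23.4,6.5,3.7,0,0,0,0,-23.4,6.5,3.7,0,0,0,0,-23.4,6.5,3.7,0,0,0,0,-23.4,6.5,3.7,0,0,0,0,-23.4,6.5,3.7,0,0,0]}}

```text
clock: 1.65
eef_pos: [522.5, 52.3, 225.2]
eef_rot: [0.591, 0.765, 0.203, 0.158]
wrist_force: [-0.4, 1.0, -0.1]
grip_width: 0.998
```

Run:
```python
from h import *
from cell import robot
inc(O+174*bax()[:,2],Rbar())
d=robot.read_camera("wrist");cv2.imwrite("pics/w1.png",d["color"][:,:,::-1]);pickle.dump(d,open("w1.pkl","wb"))
print(robot.observe()["dq"])
```

```text
t 1.65 pos [522.5  52.3 225.2] q [-0.19 -0.45  2.22  0.28  0.91 -2.14] F [-0.4  1.  -0.1] w 0.998
inc [ 0.17  0.09 -0.01] [-0.002  0.002  0.001]
[ 0.04083948 -0.01887278  0.01170296  0.00067507 -0.00116151 -0.00109844]
```

View pics/w1.png

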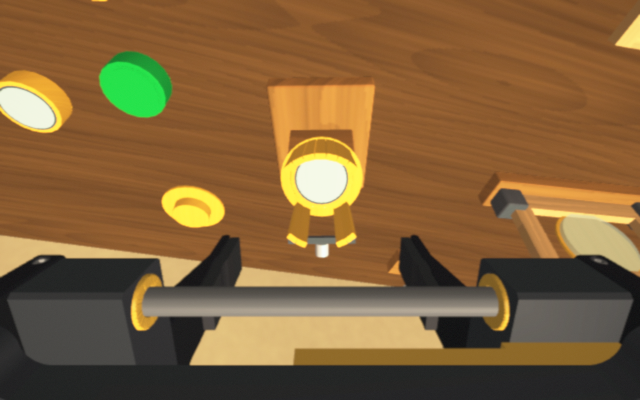

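Run:
```python
from h import *
d=pickle.load(open("w1.pkl","rb"));im=d["color"][:,:,::-1].copy()
B=bax();P=lambda *b:O+B@np.array(b,float)
cv2.imwrite("pics/w1c.png",cv2.resize(im[75:265,255:390],None,fx=3,fy=3,interpolation=cv2.INTER_CUBIC))
a=np.linspace(0,2*np.pi,60)
def dr(pts,c):
    q=proj(d,np.array(pts)); 
    for x,y in q: cv2.circle(big,(int((x-255)*4+1.5),int((y-75)*4+1.5)),1,c,-1)
big=cv2.resize(im[75:215+50,255:390],None,fx=4,fy=4,interpolation=cv2.INTER_CUBIC)
dr([P(31*np.cos(t),31*np.sin(t),24) for t in a],(0,0,255))
dr([P(36.5*np.cos(t),36.5*np.sin(t),84) for t in a],(255,0,0))
dr([P(44,y,z) for y in(-31,31) for z in(32,40,50,60,66)],(0,160,0))
cv2.imwrite("pics/w1o.png",cv2.resize(big,None,fx=.78,fy=.78))
# white glass mask
m=((im.min(2)>190)*255).astype(np.uint8)[140:225,280:365]
cs,_=cv2.findContours(m,0,cv2.CHAIN_APPROX_NONE);k=max(cs,key=cv2.contourArea);e=cv2.fitEllipse(k);print(np.array(e[0])+[280,140],e[1], "pred",proj(d,[P(0,0,24),P(-5.5,0,24)]))
```

```text
[320.96664429 179.89418411] (42.54067611694336, 49.813087463378906) pred [[321.48401687 182.62054914]
 [321.50522921 177.19629945]]
```

View pics/w1o.png

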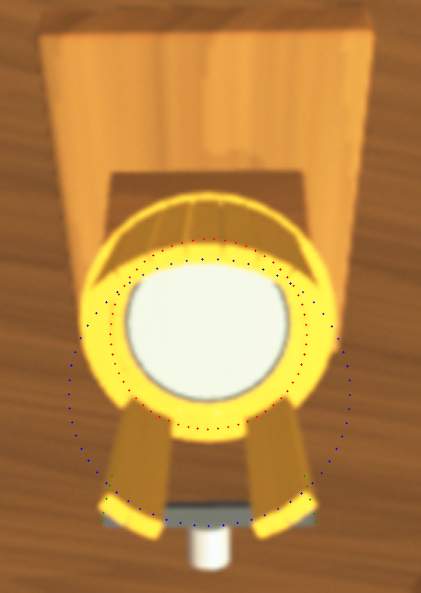

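View pics/w1c.png

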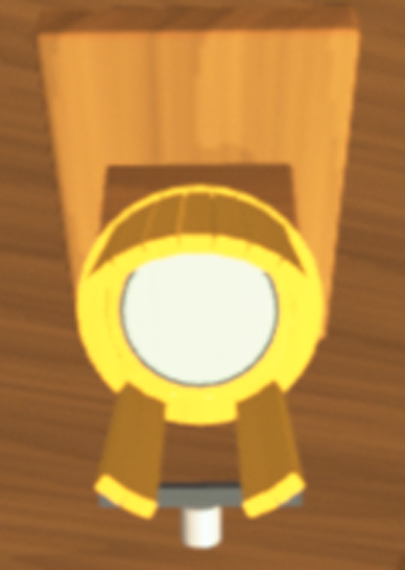

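Run:
```python
from h import *
B=bax();P=lambda *b:O+B@np.array(b,float)
out=[]
for n,x0,y0 in(("top",250,163),("scene",293,170)):
    d=pickle.load(open(n+"0.pkl","rb"));im=d["color"][:,:,::-1].copy()
    big=cv2.resize(im[y0:y0+85,x0:x0+100],None,fx=7,fy=7,interpolation=cv2.INTER_CUBIC)
    def dr(pts,c,r=2):
        for x,y in proj(d,np.array(pts)): cv2.circle(big,(int((x-x0)*7+3),int((y-y0)*7+3)),r,c,-1)
    t=np.linspace(-np.pi,np.pi,80)
    dr([P(41.5*np.cos(a),41.5*np.sin(a),84) for a in t],(255,0,0))
    dr([P(x,y,0) for x,y in[(0,0)]],(255,0,255))
    for z,c in((40,(0,0,255)),(50,(0,255,0)),(60,(255,255,0))): dr([P(46 if n=='scene' else 44,y,z) for y in(-31,-15,0,15,31)],c,3)
    out.append(big)
cv2.imwrite("pics/ov.png",cv2.resize(np.hstack(out),(800,340)))
cv2.imwrite("pics/ov2.png",out[1])
```

```text
(no output)
```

View pics/ov.png

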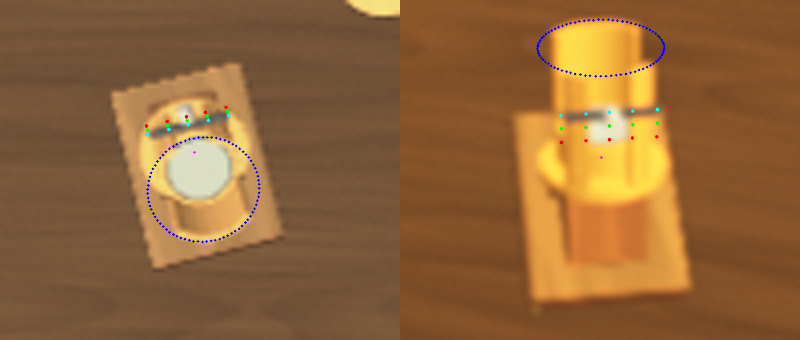

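View pics/ov2.png

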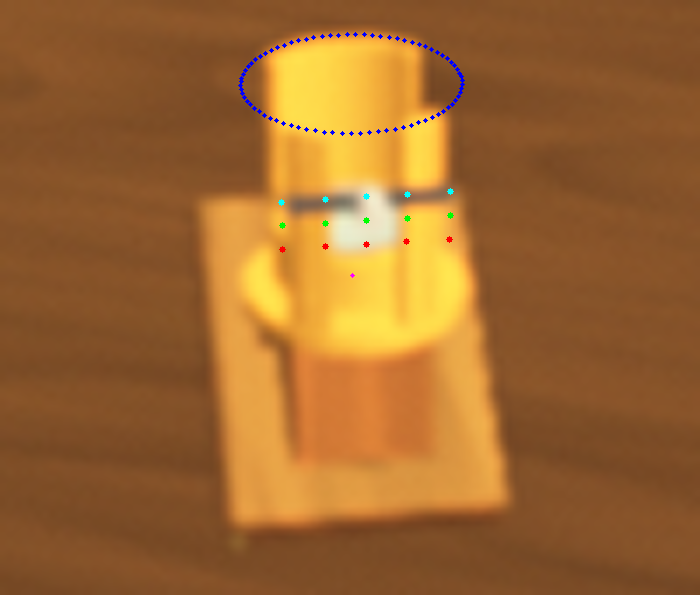

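The overlays agree with the barrel at (607,76,75) and yaw 0.255. The bar's top edge comes out at about 60 mm, above 51 and below 66, so two cells have to be added, making a 72 mm stack. Next I'll hover over the nearest cell.

Run:
```python
from h import *
inc([476,-146,90],Rdown(1.826))
```

```text
t 1.7 pos [522.1  53.6 225.2] q [-0.19 -0.45  2.22  0.28  0.91 -2.14] F [-0.4  0.7 -0.9] w 0.998
inc [-18.11 -15.02   6.99] [0.521 0.001 0.003]
```

Request:
{"api": "jog_arm", "payload": {"increments": [0,-15,0,0,0.3,0,0,0,-18.1,-15,7,0.52,0,0,0,-18.1,-15,7,0.52,0,0,0,-18.1,-15,7,0.52,0,0,0,-18.1,-15,7,0.52,0,0,0,-18.1,-15,7,0.52,0,0,0,-18.1,-15,7,0.52,0,0,0,-18.1,-15,7,0.52,0,0]}}

```text
clock: 2.5
eef_pos: [477.1, -144.5, 91.2]
eef_rot: [0.61, 0.792, 0.0, 0.002]
wrist_force: [0.8, 0.2, 0.5]
grip_width: 1.0
```

Run:
```python
from h import *
from cell import robot
inc([476,-146,90],Rdown(1.826))
d=robot.read_camera("wrist");cv2.imwrite("pics/w2.png",d["color"][:,:,::-1]);pickle.dump(d,open("w2.pkl","wb"))
```

```text
t 2.5 pos [ 477.1 -144.5   91.2] q [-0.45  0.05  1.97  0.    1.11 -2.28] F [0.8 0.2 0.5] w 1.0
inc [-0.12 -0.14  0.12] [0.003 0.002 0.004]
```

View pics/w2.png

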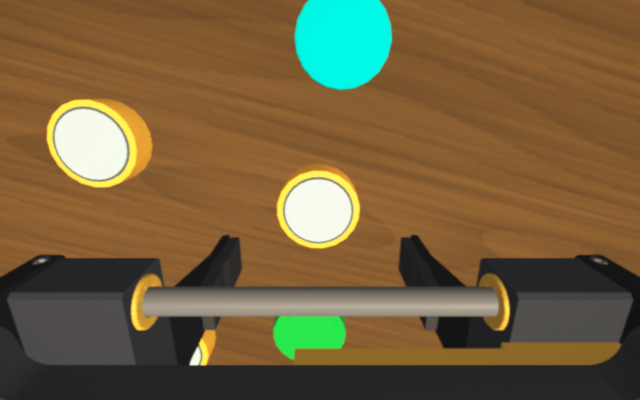

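The wrist view shows the target cell centred at about (318,210) between the jaws. The turquoise piece is at (343,38) and clear of them.

```bash
cat >> h.py <<'E'
def cellat(d,u,v,r=60,z=24):
    im=d["color"]; m=((im.min(2)>200)*255).astype(np.uint8);mm=np.zeros_like(m)
    y0,y1,x0,x1=max(v-r,0),v+r,max(u-r,0),u+r
    mm[y0:y1,x0:x1]=m[y0:y1,x0:x1]
    cs,_=cv2.findContours(mm,0,cv2.CHAIN_APPROX_NONE);k=max(cs,key=cv2.contourArea);e=cv2.fitEllipse(k)
    return e,onz(d,*e[0],z)
E
python3 - <<'E'
from h import *
d=pickle.load(open("w2.pkl","rb"))
e,p=cellat(d,318,210);print(e,p); e2,p2=cellat(d,92,144);print(e2,p2)
inc([p[0],p[1],3],Rdown(1.826))
E
```

```text
((317.6620178222656, 210.0971221923828), (60.66764450073242, 65.00587463378906), 90.18326568603516) [ 477.10747102 -146.26551202   24.        ]
((90.31737518310547, 143.884521484375), (61.83953857421875, 76.96217346191406), 131.5720977783203) [ 470.46594298 -312.11676676   24.        ]
t 2.55 pos [ 477.6 -144.7   91.8] q [-0.45  0.05  1.97  0.    1.11 -2.28] F [0.4 0.2 0.4] w 0.999
inc [-0.11 -0.12  8.88] [0.004 0.003 0.004]
```

Request:
{"api": "jog_arm", "payload": {"increments": [0,-0.1,-0.1,4.5,0,0,0,0,-0.1,-0.1,8.0,0,0,0,0,-0.1,-0.1,8.7,0,0,0,0,-0.1,-0.1,8.7,0,0,0,1,-0.1,-0.1,8.7,0,0,0,1,-0.1,-0.1,8.7,0,0,0,1,-0.1,-0.1,8.7,0,0,0,1,-0.1,-0.1,8.7,0,0,0]}}

```text
clock: 3.35
eef_pos: [478.1, -146.5, 5.9]
eef_rot: [0.61, 0.793, 0.001, 0.004]
wrist_force: [0.6, 0.6, 0.7]
grip_width: 0.722
```

Run:
```python
from h import *
inc([477,-146,4],Rdown(1.826))
```

```text
t 3.35 pos [ 478.1 -146.5    5.9] q [-0.46  0.2   2.01  0.    0.93 -2.29] F [0.6 0.6 0.7] w 0.722
inc [ 0.08 -0.09  0.19] [0.005 0.005 0.004]
```

Request:
{"api": "jog_arm", "payload": {"increments": [1,0,0,0,0,0,0,1,0,0,0,0,0,0,1,0,0,-5,0,0,0,1,0,0,-10,0,0,0,1,0,0,-15,0,0,0,1,0,0,-20,0,0,0,1,0,0,-22,0,0,0,1,0,0,-22,0,0,0]}}

```text
clock: 4.15
eef_pos: [478.7, -146.8, 230.0]
eef_rot: [0.61, 0.792, 0.001, 0.007]
wrist_force: [1.2, -0.3, -2.3]
grip_width: 0.703
```

Run:
```python
from h import *
from cell import robot
B=bax()
inc(O+B@np.array([-1,0,24+100.]),Rbar())
d=robot.read_camera("wrist");cv2.imwrite("pics/w3.png",d["color"][:,:,::-1]);pickle.dump(d,open("w3.pkl","wb"))
```

```text
t 4.15 pos [ 478.7 -146.8  230. ] q [-0.46 -0.1   1.85  0.    1.38 -2.29] F [ 1.2 -0.3 -2.3] w 0.703
inc [18.33 11.77  4.76] [-0.512  0.008  0.006]
```

View pics/w3.png

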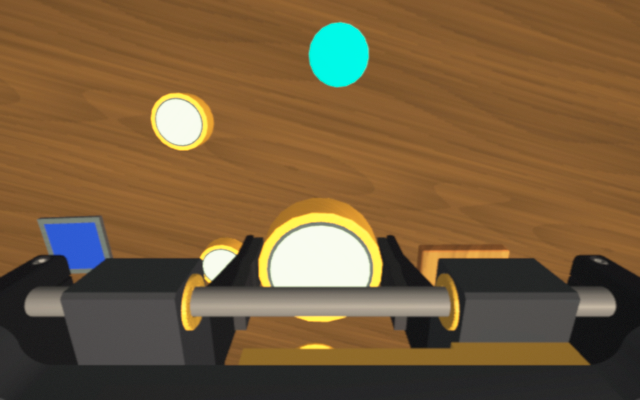

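Run:
```python
from h import *
from cell import robot
d=pickle.load(open("w3.pkl","rb"));o=robot.observe();R=Ro.from_quat(o["eef_rot"]).as_matrix()
print(o["eef_pos"])
for y in(-3,0,3):
    print(y,[np.round(proj(d,o["eef_pos"]+R@np.array(v)),1).tolist() for v in((0,y-31,-19),(0,y+31,-19),(0,y,-19),(31,y,-19))])
im=d["color"];
for v in range(195,330,3): print(v,im[v,320].tolist(),end=" ")
```

```text
[ 477.22220605 -146.12959892  226.80060056]
-3 [[[322.1, 202.2]], [[321.6, 313.2]], [[321.8, 260.9]], [[384.0, 261.1]]]
0 [[[322.0, 208.2]], [[321.6, 317.9]], [[321.8, 266.3]], [[383.6, 266.4]]]
3 [[[322.0, 214.1]], [[321.6, 322.6]], [[321.8, 271.5]], [[383.3, 271.7]]]
195 [144, 98, 49] 198 [172, 118, 44] 201 [178, 120, 41] 204 [175, 119, 39] 207 [178, 122, 41] 210 [182, 124, 43] 213 [250, 211, 70] 216 [255, 249, 88] 219 [255, 248, 85] 222 [161, 149, 112] 225 [178, 188, 165] 228 [249, 252, 240] 231 [249, 252, 239] 234 [249, 252, 240] 237 [249, 252, 240] 240 [249, 252, 240] 243 [249, 252, 241] 246 [249, 252, 241] 249 [249, 252, 240] 252 [249, 252, 240] 255 [249, 252, 240] 258 [249, 252, 241] 261 [249, 252, 240] 264 [249, 252, 241] 267 [249, 252, 240] 270 [249, 252, 239] 273 [249, 252, 240] 276 [249, 252, 239] 279 [249, 252, 240] 282 [249, 252, 240] 285 [242, 247, 230] 288 [73, 70, 65] 291 [98, 93, 86] 294 [122, 115, 105] 297 [135, 127, 116] 300 [151, 143, 128] 303 [167, 158, 142] 306 [183, 171, 154] 309 [173, 162, 146] 312 [164, 154, 139] 315 [180, 159, 123] 318 [255, 249, 82] 321 [232, 179, 65] 324 [136, 93, 49] 327 [136, 92, 49]
```

Run:
```python
from h import *
B=bax()
inc(O+B@np.array([-4,0,135.]),Rbar())
```

```text
t 4.2 pos [ 477.2 -146.1  226.8] q [-0.46 -0.1   1.85  0.    1.38 -2.29] F [-0.5  0.2 -3. ] w 0.702
inc [18.2  11.11  3.66] [-0.516  0.005  0.006]
```

Request:
{"api": "jog_arm", "payload": {"increments": [1,4,2,0,-0.15,0,0,1,8,5,1,-0.3,0,0,1,18.2,11.1,3.7,-0.515,0.005,0.005,1,18.2,11.1,3.7,-0.515,0.005,0.005,1,18.2,11.1,3.7,-0.515,0.005,0.005,1,18.2,11.1,3.7,-0.515,0.005,0.005,1,18.2,11.1,3.7,-0.515,0.005,0.005,1,18.2,11.1,3.7,-0.515,0.005,0.005]}}

```text
clock: 5.0
eef_pos: [537.8, 57.4, 188.2]
eef_rot: [0.591, 0.765, 0.204, 0.157]
wrist_force: [-0.3, 0.3, -1.9]
grip_width: 0.703
```

Run:
```python
from h import *
from cell import robot
B=bax()
d=robot.read_camera("wrist");cv2.imwrite("pics/w4.png",d["color"][:,:,::-1]);pickle.dump(d,open("w4.pkl","wb"))
inc(O+B@np.array([-4,0,135.]),Rbar())
inc(O+B@np.array([-4,0,32.]),Rbar())
```

```text
t 5.05 pos [538.1  57.1 188.8] q [-0.17 -0.36  2.22  0.29  0.81 -2.15] F [ 0.6  0.5 -2.1] w 0.706
inc [ 0.09  0.1  -0.07] [-0.002  0.001 -0.   ]
t 5.05 pos [538.1  57.1 188.8] q [-0.17 -0.36  2.22  0.29  0.81 -2.15] F [ 0.6  0.5 -2.1] w 0.706
inc [ 0.1   0.12 10.23] [-0.002  0.001 -0.   ]
```

View pics/w4.png

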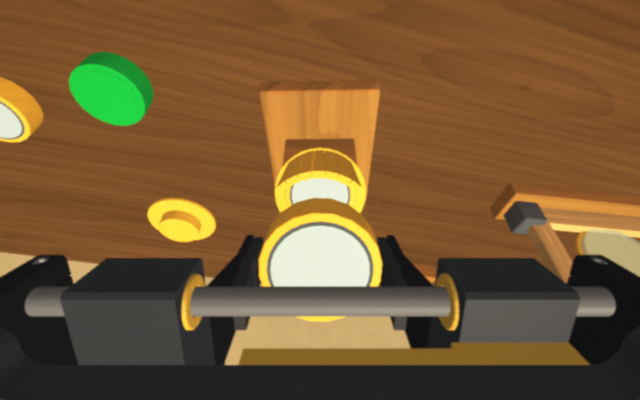

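The held cell is centred at (321,265) and the barrel mouth lies along column 320, so they line up sideways. I'll descend in stages.

Request:
{"api": "jog_arm", "payload": {"increments": [1,0.1,0.1,2.5,0,0,0,1,0.1,0.1,4,0,0,0,1,0.1,0.1,5,0,0,0,1,0.1,0.1,6,0,0,0,1,0.1,0.1,7,0,0,0,1,0.1,0.1,7,0,0,0]}}

```text
clock: 5.65
eef_pos: [575.0, 66.3, 130.0]
eef_rot: [0.591, 0.763, 0.205, 0.16]
wrist_force: [8.2, 1.8, -3.3]
grip_width: 0.703
```

Run:
```python
from h import *
from cell import robot
B=bax()
d=robot.read_camera("wrist");cv2.imwrite("pics/w5.png",d["color"][:,:,::-1]);pickle.dump(d,open("w5.pkl","wb"))
inc(O+B@np.array([-4,0,31.]),Rbar())
```

```text
t 5.7 pos [574.9  66.3 130.2] q [-0.14 -0.16  2.19  0.32  0.64 -2.17] F [ 7.9  1.8 -1.4] w 0.708
inc [ 0.14 -0.27  3.36] [ 0.002  0.003 -0.002]
```

View pics/w5.png

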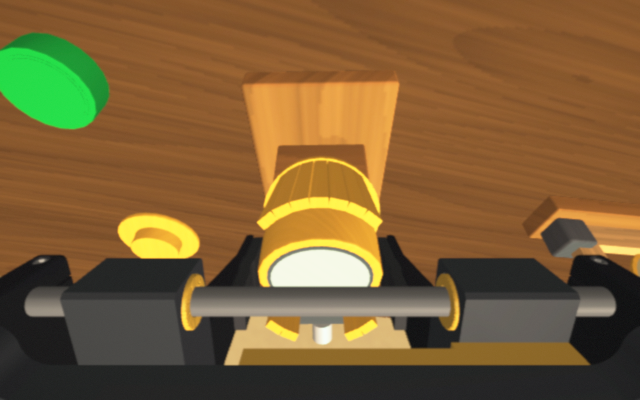

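Run:
```python
from h import *
B=bax();P=lambda *b:O+B@np.array(b,float)
from cell import robot
o=robot.observe();print("tcp in barrel",B.T@(o["eef_pos"]-O))
out=[]
for n in("w4","w5"):
    d=pickle.load(open(n+".pkl","rb"));im=d["color"][:,:,::-1].copy()
    big=cv2.resize(im[130:350,240:400],None,fx=2.5,fy=2.5,interpolation=cv2.INTER_CUBIC)
    a=np.linspace(0,2*np.pi,90)
    for r,c in((36.5,(255,0,0)),(41.5,(0,0,255))):
        for x,y in proj(d,np.array([P(r*np.cos(t),r*np.sin(t),84) for t in a])): cv2.circle(big,(int((x-240)*2.5+1),int((y-130)*2.5+1)),1,c,-1)
    out.append(big)
cv2.imwrite("pics/ov3.png",np.hstack(out))
```

```text
tcp in barrel [-1.41039289 -1.27523869 64.58178084]
```

View pics/ov3.png

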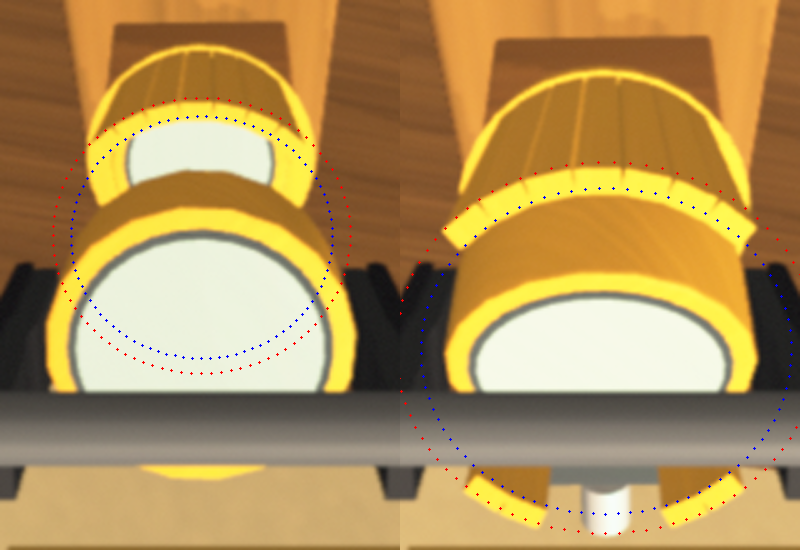

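Run:
```python
from h import *
from cell import robot
d=pickle.load(open("w5.pkl","rb"));o=robot.observe();R=Ro.from_quat(o["eef_rot"]).as_matrix()
for th in(0,5,10,15,20,25):
    t=np.radians(th);c=np.array([0,2,-7.])
    f=lambda y,z: proj(d,o["eef_pos"]+R@(c+np.array([0,y*np.cos(t)-z*np.sin(t)*-1*-1, -(-y*np.sin(t))*-1*-1*0 + 0])))  # unused
    # rotate about tool x so near (-y) side goes up (-z)
    M=Ro.from_rotvec([t,0,0]).as_matrix()
    g=lambda y,z: np.round(proj(d,o["eef_pos"]+R@(c+M@np.array([0,y,z])))[0,1],1)
    print(th,"topnear",g(-31,-12),"topfar",g(31,-12),"glassnear",g(-25.5,-12),"botnear",g(-31,12))
```

```text
0 topnear 216.8 topfar 327.1 glassnear 227.6 botnear 200.4
5 topnear 221.2 topfar 325.0 glassnear 231.7 botnear 200.4
10 topnear 226.2 topfar 322.5 glassnear 236.2 botnear 200.9
15 topnear 231.6 topfar 319.7 glassnear 241.0 botnear 201.8
20 topnear 237.5 topfar 316.5 glassnear 246.1 botnear 203.4
25 topnear 243.7 topfar 313.1 glassnear 251.4 botnear 205.4
```

The near top edge of the cell moved from row 212 to row 240. It caught the -x rim and pivoted about 22° in the jaws. I'll back out, level it on the bench and regrasp.

Request:
{"api": "jog_arm", "payload": {"increments": [1,0,0.2,-3,0,0,0,1,0,0.2,-6,0,0,0,1,0,0.2,-10,0,0,0,1,0,0.2,-11,0,0,0,1,0,0.2,-11,0,0,0]}}

```text
clock: 6.2
eef_pos: [523.9, 52.3, 228.4]
eef_rot: [0.591, 0.763, 0.206, 0.162]
wrist_force: [1.3, -0.0, -2.8]
grip_width: 0.703
```

Run:
```python
from h import *
from cell import robot
d=robot.read_camera("wrist");cv2.imwrite("pics/w6.png",d["color"][:,:,::-1]);pickle.dump(d,open("w6.pkl","wb"))
inc([477,-146,60],Rdown(1.826))
```

```text
t 6.25 pos [523.3  52.6 226.3] q [-0.19 -0.45  2.22  0.28  0.91 -2.14] F [-0.2 -0.5 -1.8] w 0.703
inc [-18.05 -16.53   9.67] [ 0.527  0.003 -0.003]
```

View pics/w6.png

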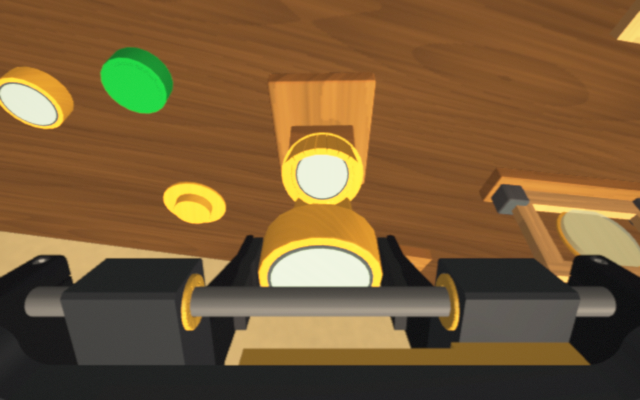

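Run:
```python
from h import *
R=Rdown(1.826)@Ro.from_rotvec([-.37,0,0]).as_matrix()
inc([477,-146,60],R)
```

```text
t 6.25 pos [523.3  52.6 226.3] q [-0.19 -0.45  2.22  0.28  0.91 -2.14] F [-0.2 -0.5 -1.8] w 0.703
inc [-18.05 -16.53   9.67] [ 0.157  0.003 -0.002]
```

Request:
{"api": "jog_arm", "payload": {"increments": [1,-5,0,0,0.05,0,0,1,-10,0,0,0.1,0,0,1,-18,-12,14,0.157,0.003,-0.003,1,-18,-12,14,0.157,0.003,-0.003,1,-18,-12,14,0.157,0.003,-0.003,1,-18,-12,14,0.157,0.003,-0.003,1,-18,-12,14,0.157,0.003,-0.003]}}

```text
clock: 6.95
eef_pos: [528.6, -128.5, 34.1]
eef_rot: [0.603, 0.778, 0.144, 0.104]
wrist_force: [-0.9, 0.8, -3.4]
grip_width: 0.705
```

Run:
```python
from h import *
R=Rdown(1.826)@Ro.from_rotvec([-.37,0,0]).as_matrix()
inc([477,-146,9],R)
```

```text
t 6.95 pos [ 528.6 -128.5   34.1] q [-0.55  0.07  2.14  0.4   0.73 -2.64] F [-0.9  0.8 -3.4] w 0.705
inc [-0.43 -5.97  0.46] [-0.014 -0.01  -0.006]
```

Request:
{"api": "jog_arm", "payload": {"increments": [1,-0.4,-6,-1,0,0,0,1,-0.4,-6,0,0,0,0,1,-0.4,-6,0.3,0,0,0,1,-0.4,-6,0.4,0,0,0,1,-0.4,-6,0.4,0,0,0]}}

```text
clock: 7.45
eef_pos: [485.2, -136.0, 17.0]
eef_rot: [0.61, 0.775, 0.131, 0.103]
wrist_force: [0.2, 0.1, -2.2]
grip_width: 0.705
```

Run:
```python
from h import *
from cell import robot
d=robot.read_camera("wrist");cv2.imwrite("pics/w7.png",d["color"][:,:,::-1])
R=Rdown(1.826)@Ro.from_rotvec([-.37,0,0]).as_matrix()
inc([477,-146,7],R)
```

```text
t 7.5 pos [ 485.1 -136.    17.1] q [-0.6   0.01  2.23  0.39  0.71 -2.68] F [-0.4  0.7 -1.3] w 0.705
inc [-0.78 -1.3   0.62] [-0.036  0.005 -0.017]
```

View pics/w7.png

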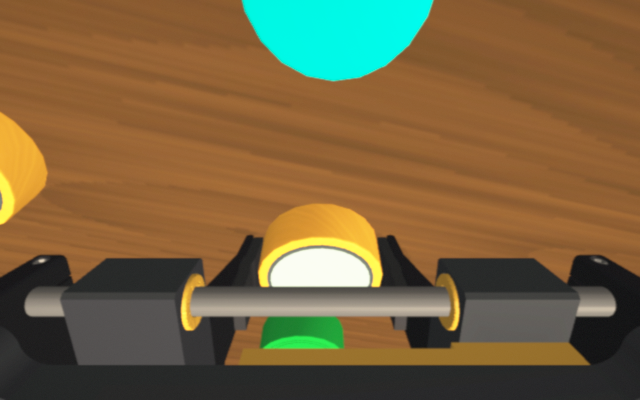

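Run:
```python
from h import *
R=Rdown(1.4)@Ro.from_rotvec([-.37,0,0]).as_matrix()
inc([482,-138,30],R)
```

```text
t 7.5 pos [ 485.1 -136.    17.1] q [-0.6   0.01  2.23  0.39  0.71 -2.68] F [-0.4  0.7 -1.3] w 0.705
inc [-0.12  0.09 -1.33] [-0.035 -0.142  0.383]
```

Request:
{"api": "jog_arm", "payload": {"increments": [1,-0.1,0.1,-1.3,-0.035,-0.14,0.38,1,-0.1,0.1,-1.3,-0.035,-0.14,0.38,1,-0.1,0.1,-1.3,-0.035,-0.14,0.38,1,-0.1,0.1,-1.3,-0.035,-0.14,0.38,1,-0.1,0.1,-1.3,-0.035,-0.14,0.38]}}

```text
clock: 8.0
eef_pos: [483.1, -137.5, 30.5]
eef_rot: [0.749, 0.636, 0.119, 0.141]
wrist_force: [0.4, -0.5, -1.8]
grip_width: 0.709
```

Run:
```python
from h import *
R=Rdown(1.4)@Ro.from_rotvec([-.37,0,0]).as_matrix()
inc([482,-138,7],R)
```

```text
t 8.0 pos [ 483.1 -137.5   30.5] q [-0.52 -0.09  2.3   0.23  0.59 -2.1 ] F [ 0.4 -0.5 -1.8] w 0.709
inc [-0.06 -0.95  2.16] [ 0.001 -0.003  0.007]
```

Request:
{"api": "jog_arm", "payload": {"increments": [1,-0.1,-0.5,1.2,0,0,0,1,-0.1,-0.9,1.9,0,0,0,1,-0.1,-0.9,2.1,0,0,0,1,-0.1,-0.9,2.1,0,0,0]}}

```text
clock: 8.4
eef_pos: [481.8, -138.5, 7.2]
eef_rot: [0.749, 0.636, 0.119, 0.14]
wrist_force: [-0.9, 0.6, -1.7]
grip_width: 0.706
```

Request:
{"api": "jog_arm", "payload": {"increments": [0.5,0,0,0,0,0,0,0,0,0,0,0,0,0,0,0,0,0,0,0,0,0,0,0,0,0,0,0,0,0,2.5,-5,0,0,0,0,0,3.5,-9,0,0,0,0,0,3.5,-9,0.37,0,0,0,0,3.5,-9,0.37,0,0]}}

```text
clock: 9.2
eef_pos: [484.3, -140.3, 110.9]
eef_rot: [0.762, 0.646, 0.023, 0.031]
wrist_force: [0.5, -0.1, 0.1]
grip_width: 0.997
```

Run:
```python
from h import *
from cell import robot
inc([482,-138,90],Rdown(1.4))
d=robot.read_camera("wrist");cv2.imwrite("pics/w8.png",d["color"][:,:,::-1]);pickle.dump(d,open("w8.pkl","wb"))
```

```text
t 9.2 pos [ 484.3 -140.3  110.9] q [-0.45 -0.02  2.01  0.02  1.08 -1.87] F [ 0.5 -0.1  0.1] w 0.997
inc [ 0.2  -0.42  2.06] [0.077 0.005 0.007]
```

View pics/w8.png

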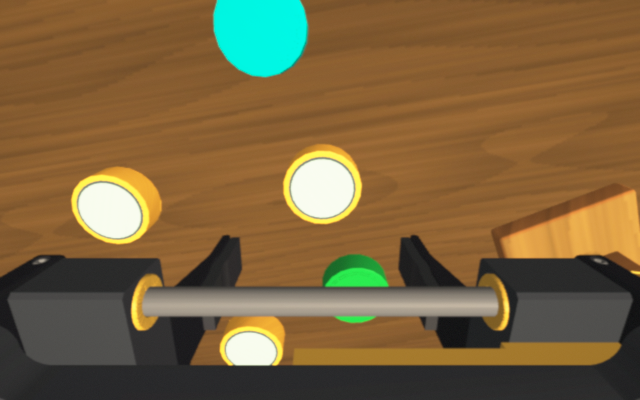

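Run:
```python
from h import *
from cell import robot
inc([482,-138,90],Rdown(1.4))
d=robot.read_camera("wrist")
e,p=cellat(d,322,188);print(e,p)
y=Rdown(1.4)[:,1]
q=p+2.5*y;print(q)
inc([q[0],q[1],3],Rdown(1.4))
```

```text
t 9.25 pos [ 485.9 -140.8  107.6] q [-0.45 -0.    2.    0.02  1.08 -1.86] F [ 1.4 -0.2  1.6] w 1.0
inc [ 0.21 -0.55  1.73] [0.065 0.003 0.006]
((321.9281921386719, 188.59800720214844), (58.04561233520508, 62.1620979309082), 88.71663665771484) [ 479.18083312 -138.3669541    24.        ]
[ 481.64445744 -138.79187196   24.        ]
t 9.3 pos [ 485.3 -139.7  105.4] q [-0.45 -0.    2.    0.02  1.07 -1.87] F [ 0.7  0.4 -0. ] w 0.997
inc [ 0.04 -1.09 10.19] [0.07  0.001 0.009]
```

Request:
{"api": "jog_arm", "payload": {"increments": [0,0,-0.7,3.5,0.07,0,0.01,0,0,-0.7,3.5,0.07,0,0.01,0,0,-0.7,3.5,0.07,0,0.01,0,0,-0.7,3.5,0.07,0,0.01]}}

```text
clock: 9.7
eef_pos: [480.9, -139.0, 71.1]
eef_rot: [0.765, 0.644, 0.001, 0.002]
wrist_force: [-0.2, 0.5, 1.2]
grip_width: 1.002
```

Run:
```python
from h import *
from cell import robot
d=robot.read_camera("wrist");cv2.imwrite("pics/w9.png",d["color"][:,:,::-1])
e,p=cellat(d,322,220);print(e,p)
y=Rdown(1.4)[:,1]
inc([p[0],p[1],3],Rdown(1.4))
q=p+2.5*y;inc([q[0],q[1],3],Rdown(1.4))
```

```text
((320.5562744140625, 218.49325561523438), (65.67573547363281, 70.96675872802734), 89.29335021972656) [ 479.27370784 -138.3641317    24.        ]
t 9.75 pos [ 481.3 -139.3   71.6] q [-0.44  0.09  1.98 -0.    1.07 -1.84] F [ 0.1 -0.4  0.3] w 0.997
inc [ 0.06 -0.24  6.86] [ 0.004  0.001 -0.001]
t 9.75 pos [ 481.3 -139.3   71.6] q [-0.44  0.09  1.98 -0.    1.07 -1.84] F [ 0.1 -0.4  0.3] w 0.997
inc [0.06 0.01 6.86] [ 0.004  0.001 -0.001]
```

Request:
{"api": "jog_arm", "payload": {"increments": [0,0.1,0,4,0,0,0,0,0.1,0,6,0,0,0,0,0.1,0,6.8,0,0,0,0,0.1,0,6.8,0,0,0,1,0.1,0,6.8,0,0,0,1,0.1,0,6.8,0,0,0,1,0.1,0,6.8,0,0,0,1,0.1,0,6.8,0,0,0]}}

```text
clock: 10.55
eef_pos: [482.3, -138.7, 4.4]
eef_rot: [0.765, 0.644, 0.001, 0.003]
wrist_force: [-0.9, 0.5, 0.1]
grip_width: 0.718
```

Request:
{"api": "jog_arm", "payload": {"increments": [1,0,0,0,0,0,0,1,0,0,0,0,0,0,1,0,0,-5,0,0,0,1,0,0,-10,0,0,0,1,0,0,-15,0,0,0,1,0,0,-20,0,0,0,1,0,0,-22,0,0,0,1,0,0,-22,0,0,0]}}

```text
clock: 11.35
eef_pos: [483.3, -139.0, 228.5]
eef_rot: [0.765, 0.644, 0.003, 0.006]
wrist_force: [-0.5, -0.1, -1.6]
grip_width: 0.703
```

```bash
cat >> h.py <<'E'
def held(d,o,zt):
    """rows of near/far yellow edges in column through cell; estimate of tool-y offset, top at tool z=zt"""
    R=Ro.from_quat(o["eef_rot"]).as_matrix();im=d["color"].astype(int)
    yel=(im[:,:,0]>235)&(im[:,:,1]>200)&(im[:,:,2]<130)
    rows=np.where(yel[195:335,320])[0]+195
    f=lambda y:proj(d,o["eef_pos"]+R@np.array([0,y,zt]))[0,1]
    from scipy.optimize import brentq
    n=brentq(lambda y:f(y-31)-(rows.min()-.5),-25,25);fa=brentq(lambda y:f(y+31)-(rows.max()+.5),-25,25)
    print("rows",rows.min(),rows.max(),"y off near/far",round(n,1),round(fa,1))
E
python3 - <<'E'
from h import *
from cell import robot
d=robot.read_camera("wrist");cv2.imwrite("pics/w10.png",d["color"][:,:,::-1]);pickle.dump(d,open("w10.pkl","wb"))
o=robot.observe();held(d,o,-20)
B=bax();inc(O+B@np.array([1,0,140.]),Rbar())
E
```

```text
rows 210 318 y off near/far 0.7 0.0
t 11.4 pos [ 481.8 -138.3  225.3] q [-0.44 -0.09  1.85 -0.    1.38 -1.84] F [-0.8  0.7 -2.3] w 0.702
inc [20.4   2.35  2.83] [-0.508  0.116 -0.416]
```

Request:
{"api": "jog_arm", "payload": {"increments": [1,4,0,0,-0.1,0.02,-0.08,1,8,0,0,-0.2,0.05,-0.17,1,12,1,1,-0.3,0.07,-0.25,1,20.4,2.4,2.8,-0.508,0.116,-0.416,1,20.4,2.4,2.8,-0.508,0.116,-0.416,1,20.4,2.4,2.8,-0.508,0.116,-0.416,1,20.4,2.4,2.8,-0.508,0.116,-0.416,1,20.4,2.4,2.8,-0.508,0.116,-0.416]}}

```text
clock: 12.2
eef_pos: [540.3, 57.8, 196.1]
eef_rot: [0.591, 0.764, 0.204, 0.158]
wrist_force: [0.5, -0.1, -2.8]
grip_width: 0.704
```

```bash
cat >> h.py <<'E'
def rimpic(name):
    from cell import robot
    d=robot.read_camera("wrist");o=robot.observe();B=bax();P=lambda *b:O+B@np.array(b,float)
    print("tcp in barrel",np.round(B.T@(o["eef_pos"]-O),1))
    im=d["color"][:,:,::-1].copy();cv2.imwrite(f"pics/{name}_raw.png",im);pickle.dump(d,open(name+".pkl","wb"))
    x0,y0=235,110;big=cv2.resize(im[y0:y0+240,x0:x0+170],None,fx=2.5,fy=2.5,interpolation=cv2.INTER_CUBIC);ov=big.copy()
    a=np.linspace(0,2*np.pi,90)
    for r,c in((36.5,(255,0,0)),(41.5,(0,0,255))):
        for x,y in proj(d,np.array([P(r*np.cos(t),r*np.sin(t),84) for t in a])): cv2.circle(ov,(int((x-x0)*2.5+1),int((y-y0)*2.5+1)),1,c,-1)
    cv2.imwrite(f"pics/{name}.png",cv2.resize(np.hstack([big,ov]),(800,565)))
    return d,o
E
python3 - <<'E'
from h import *
d,o=rimpic("w11");held(d,o,-20)
B=bax();inc(O+B@np.array([1,0,110.]),Rbar())
E
```

```text
tcp in barrel [  1.4  -1.2 139.9]
rows 210 319 y off near/far -2.8 -4.5
t 12.25 pos [540.8  57.5 196.8] q [-0.17 -0.36  2.21  0.28  0.83 -2.14] F [ 0.3 -0.8 -2. ] w 0.708
inc [ 0.12 -0.04  2.99] [-0.001  0.001 -0.001]
```

View pics/w11.png

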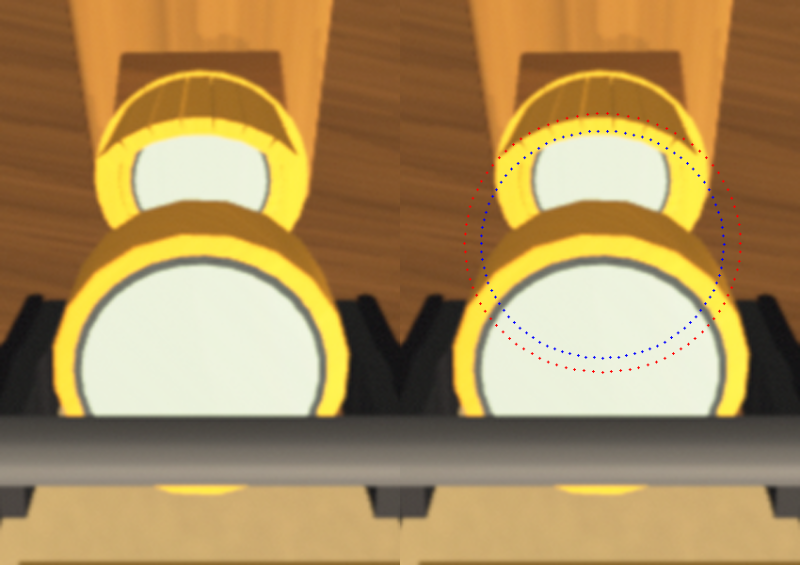

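Run:
```python
from h import *
from cell import robot
for i in range(3):
    d=robot.read_camera("wrist");o=robot.observe();W=d["world_to_cam"];R=Ro.from_quat(o["eef_rot"]).as_matrix()
    C=-W[:3,:3].T@W[:3,3];print(np.round(R.T@(C-o["eef_pos"]),1),np.round(R.T@W[:3,:3].T@[0,0,-1],4),np.round(R.T@W[:3,:3].T@[1,0,0],4))
d=robot.read_camera("scene");cv2.imwrite("pics/s1.png",cv2.resize(d["color"][130:260,250:430,::-1],None,fx=4.4,fy=4.4,interpolation=cv2.INTER_CUBIC))
o=robot.observe();p=o["eef_pos"];R=Ro.from_quat(o["eef_rot"]).as_matrix()
print(proj(d,p))
```

```text
[   0.   -85.4 -162.2] [0.0012 0.3059 0.9521] [ 1.0e+00 -1.5e-03 -8.0e-04]
[-1.000e-01 -8.520e+01 -1.623e+02] [0.0011 0.3062 0.952 ] [ 1.0e+00 -1.4e-03 -7.0e-04]
[-1.000e-01 -8.510e+01 -1.624e+02] [9.000e-04 3.064e-01 9.519e-01] [ 1.0e+00 -1.4e-03 -5.0e-04]
[[342.30790234 162.00391689]]
```

View pics/s1.png

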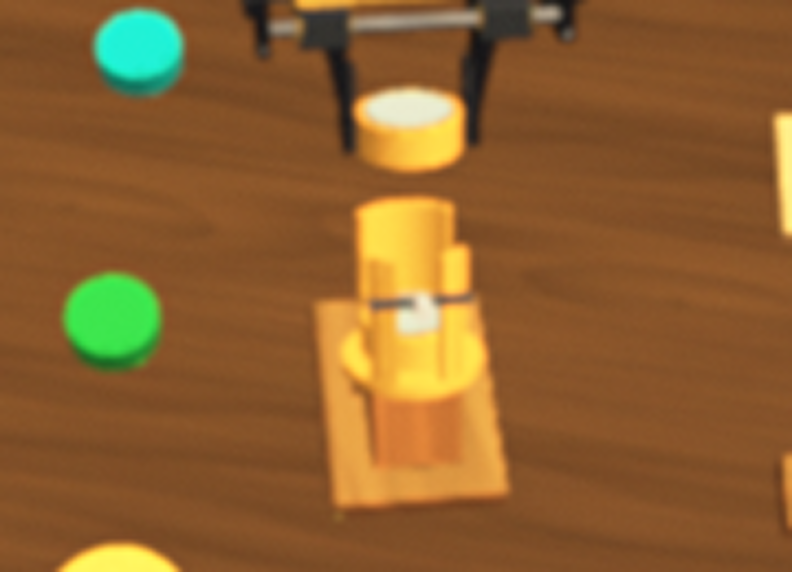

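Run:
```python
from h import *
d,o=rimpic("w12");held(d,o,-20.5)
B=bax();inc(O+B@np.array([3.5,0,110.]),Rbar())
```

```text
tcp in barrel [  1.9  -1.  140.3]
rows 210 319 y off near/far -2.0 -3.7
t 12.5 pos [541.   57.7 197.4] q [-0.17 -0.36  2.21  0.29  0.83 -2.14] F [ 0.3 -0.4 -2. ] w 0.708
inc [0.1  0.16 3.03] [ 0.     0.001 -0.001]
```

View pics/w12.png

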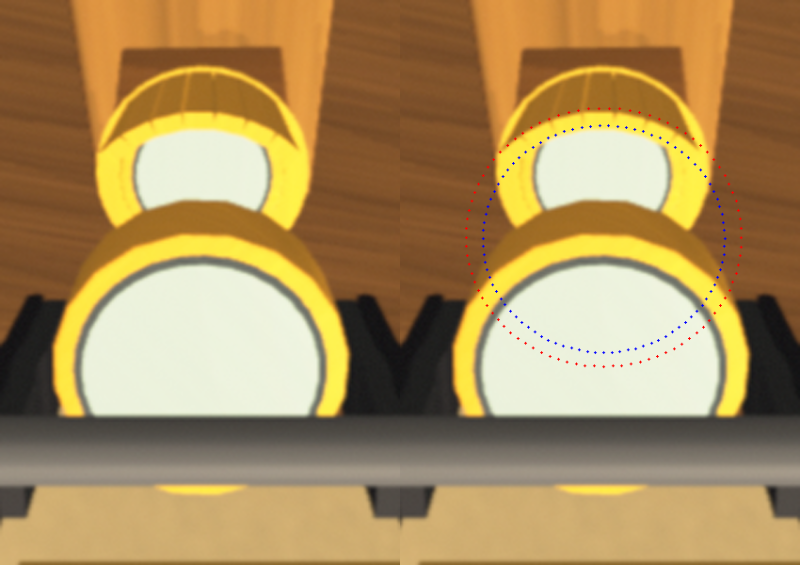

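The settled readings put the cell about 3 mm towards -x of the tool, and the barrel about 1 mm to +x of my model. I'll correct for both and stop just above the mouth.

Request:
{"api": "jog_arm", "payload": {"increments": [1,0.1,0.16,2,0,0,0,1,0.1,0.16,3.5,0,0,0,1,0.1,0.16,4.6,0,0,0,1,0.1,0.16,4.6,0,0,0,1,0.1,0.16,4.6,0,0,0]}}

```text
clock: 13.0
eef_pos: [564.2, 64.8, 158.3]
eef_rot: [0.591, 0.764, 0.205, 0.158]
wrist_force: [0.4, 0.0, -2.3]
grip_width: 0.707
```

Run:
```python
from h import *
from cell import robot
robot.read_camera("wrist")
d,o=rimpic("w13");held(d,o,-20.5)
B=bax();inc(O+B@np.array([3.5,0,60.]),Rbar())
```

```text
tcp in barrel [ 4.2 -0.3 94.9]
rows 210 319 y off near/far -2.4 -4.2
t 13.1 pos [564.7  64.7 159.2] q [-0.14 -0.24  2.19  0.3   0.71 -2.15] F [-0.1  0.5 -2.4] w 0.701
inc [ 0.03 -0.07  3.49] [ 0.001  0.001 -0.001]
```

View pics/w13.png

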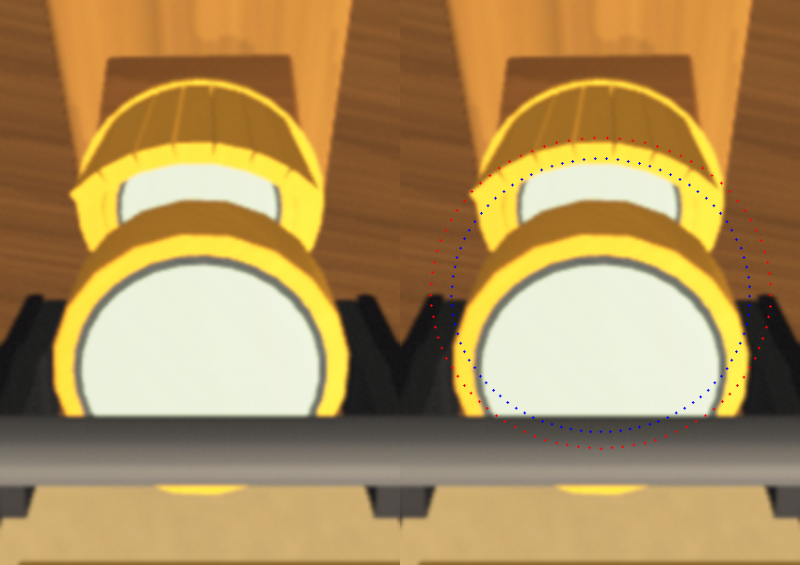

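From the image alone, the rim's inner edge is at tool y -39.3, so the bore axis is at -2.8. The cell is at -3.0, so they are centred, and I'll descend.

Request:
{"api": "jog_arm", "payload": {"increments": [1,0,0,1,0,0,0,1,0,0,2,0,0,0,1,0,0,3,0,0,0,1,0,0,3.5,0,0,0,1,0,0,3.5,0,0,0]}}

```text
clock: 13.6
eef_pos: [581.0, 69.3, 127.2]
eef_rot: [0.591, 0.764, 0.205, 0.158]
wrist_force: [0.5, 0.2, -2.4]
grip_width: 0.705
```

Run:
```python
from h import *
from cell import robot
robot.read_camera("wrist")
d,o=rimpic("w14");held(d,o,-20.5)
B=bax();inc(O+B@np.array([3.8,0,29.]),Rbar())
```

```text
tcp in barrel [ 3.9 -0.2 59.5]
rows 195 318 y off near/far -9.9 -5.2
t 13.7 pos [581.5  69.2 128.5] q [-0.13 -0.14  2.18  0.32  0.64 -2.16] F [ 0.3 -1.1 -2.4] w 0.707
inc [ 0.02 -0.01  3.05] [ 0.001  0.001 -0.001]
```

View pics/w14.png

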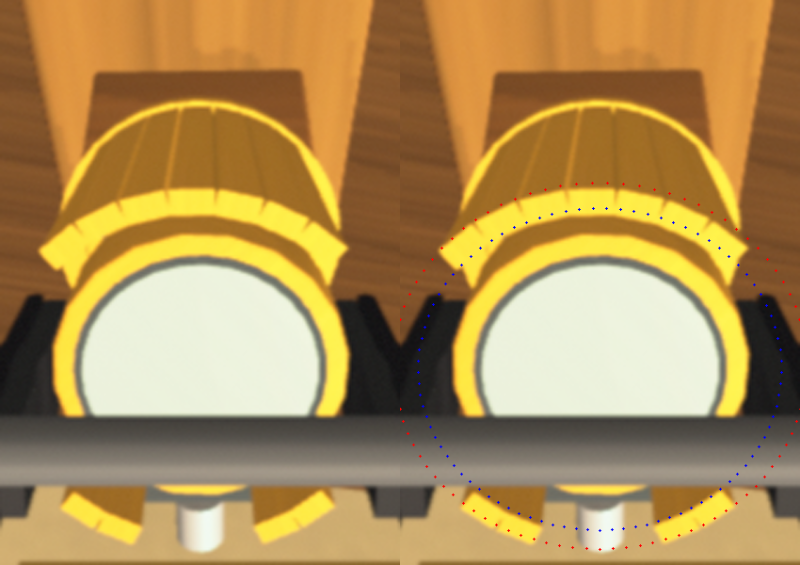

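No contact: the force is only the cell's weight, and the cell sits centred in the bore. I'll lower it onto the first cell.

Request:
{"api": "jog_arm", "payload": {"increments": [1,0,0,1,0,0,0,1,0,0,2,0,0,0,1,0,0,2.6,0,0,0,1,0,0,2.9,0,0,0,1,0,0,2.9,0,0,0]}}

```text
clock: 14.2
eef_pos: [595.3, 72.9, 102.5]
eef_rot: [0.591, 0.764, 0.205, 0.158]
wrist_force: [-0.1, -0.7, -2.7]
grip_width: 0.702
```

Run:
```python
from h import *
from cell import robot
robot.read_camera("wrist")
d,o=rimpic("w15");held(d,o,-20.5)
B=bax();inc(O+B@np.array([3.8,0,28.]),Rbar())
```

```text
tcp in barrel [ 3.9 -0.2 30.5]
rows 214 318 y off near/far -0.5 -4.9
t 14.3 pos [595.6  72.9 103.3] q [-0.11 -0.06  2.16  0.34  0.57 -2.18] F [ 0.2 -0.6 -2. ] w 0.707
inc [ 0.02 -0.01  0.25] [ 0.001  0.    -0.001]
```

View pics/w15.png

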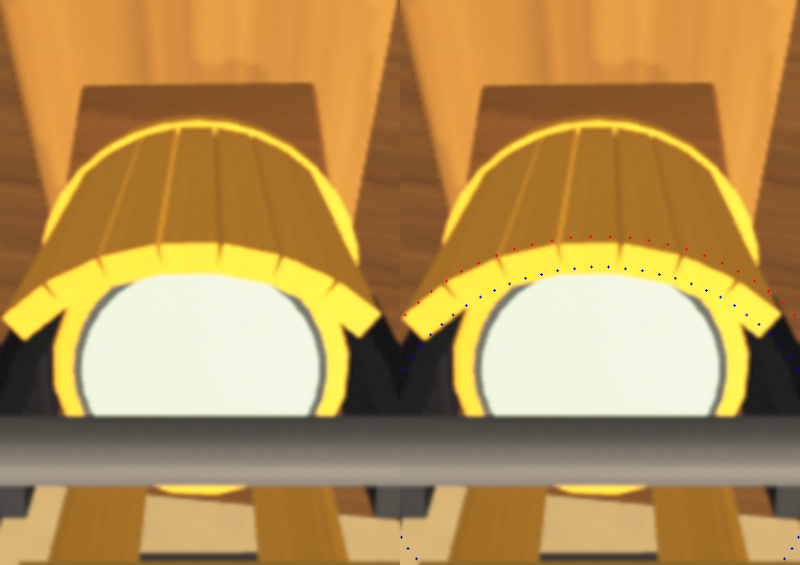

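Still free, with an estimated gap of 2–3 mm. I'll step down gently until it touches.

Request:
{"api": "jog_arm", "payload": {"increments": [1,0,0,0.1,0,0,0,1,0,0,0.2,0,0,0,1,0,0,0.2,0,0,0]}}

```text
clock: 14.6
eef_pos: [596.6, 73.1, 101.7]
eef_rot: [0.591, 0.764, 0.205, 0.159]
wrist_force: [0.1, -0.7, -2.9]
grip_width: 0.7
```

Request:
{"api": "jog_arm", "payload": {"increments": [1,0,0,0.1,0,0,0,1,0,0,0.1,0,0,0]}}

```text
clock: 14.8
eef_pos: [597.2, 73.2, 101.0]
eef_rot: [0.591, 0.764, 0.205, 0.159]
wrist_force: [-0.7, 0.0, -0.9]
grip_width: 0.703
```

Request:
{"api": "jog_arm", "payload": {"increments": [1,0,0,0.15,0,0,0,1,0,0,0.15,0,0,0]}}

```text
clock: 15.0
eef_pos: [597.7, 73.3, 100.6]
eef_rot: [0.591, 0.764, 0.205, 0.159]
wrist_force: [-14.9, -4.3, 12.0]
grip_width: 0.704
```

Contact: about 15–20 N along the axis. Releasing and retreating.

Request:
{"api": "jog_arm", "payload": {"increments": [0.3,0,0,-0.1,0,0,0,0,0,0,-0.1,0,0,0,0,0,0,-0.1,0,0,0,0,0,0,-0.1,0,0,0,0,0,0,-4,0,0,0,0,0,0,-9,0,0,0,0,0,0,-14,0,0,0,0,0,0,-14,0,0,0]}}

```text
clock: 15.8
eef_pos: [532.6, 54.7, 231.6]
eef_rot: [0.589, 0.763, 0.208, 0.165]
wrist_force: [1.1, -0.8, 2.3]
grip_width: 0.998
```

Run:
```python
from h import *
from cell import robot
robot.read_camera("wrist")
d,o=rimpic("w16")
s=robot.read_camera("scene");cv2.imwrite("pics/s2.png",cv2.resize(s["color"][130:260,250:430,::-1],None,fx=4.4,fy=4.4,interpolation=cv2.INTER_CUBIC));pickle.dump(s,open("s2.pkl","wb"))
inc([470,-312,90],Rdown(1.4))
```

```text
tcp in barrel [  6.5  -0.9 169.1]
t 15.95 pos [530.   55.5 222.3] q [-0.18 -0.42  2.21  0.28  0.89 -2.13] F [-1.1  0.3 -1.3] w 1.002
inc [-34.04 -19.69   3.92] [ 0.518 -0.111  0.416]
```

View pics/w16_raw.png

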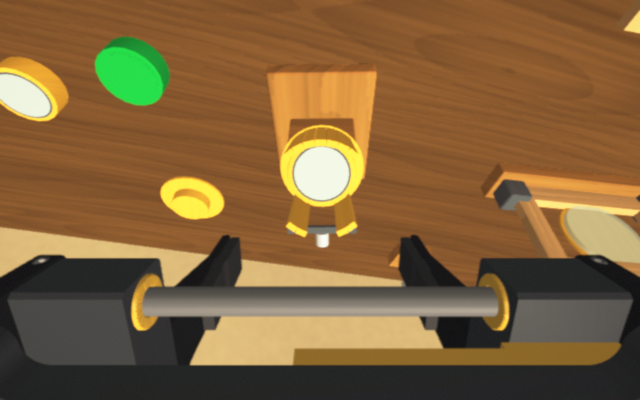

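View pics/s2.png

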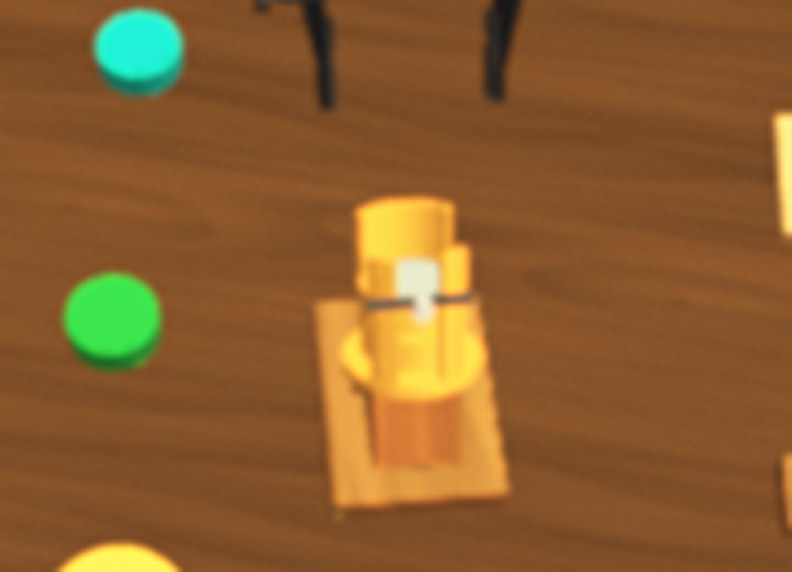

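Run:
```python
from h import *
s=pickle.load(open("s2.pkl","rb"));B=bax();P=lambda *b:O+B@np.array(b,float)
def ds(p): return np.round((proj(s,p)[0]-[250,130])*4.4+2)
for z in (24,48,60,72): print(z,[ds(P(x,0,z)) for x in(-25,0,25)])
print("bar top at z:",[(z,ds(P(46,0,z))) for z in(45,50,55,60,65)])
W=s["world_to_cam"];C=-W[:3,:3].T@W[:3,3];print(B.T@(C-O))
d=pickle.load(open("w16.pkl","rb"))
e,_=cellat(d,322,172,35);print(e);print([(x,z,np.round(proj(d,P(x,0,z))[0],1)) for x,z in((1,48),(-4,48),(1,24))])
```

```text
24 [array([406., 296.]), array([411., 315.]), array([415., 336.])]
48 [array([406., 262.]), array([410., 281.]), array([415., 301.])]
60 [array([406., 245.]), array([410., 263.]), array([415., 283.])]
72 [array([405., 227.]), array([410., 246.]), array([415., 265.])]
bar top at z: [(45, array([420., 322.])), (50, array([420., 315.])), (55, array([420., 307.])), (60, array([420., 300.])), (65, array([420., 292.]))]
[ 944.99002357 -109.81952404  558.90740337]
((321.0541687011719, 172.9371337890625), (51.81306076049805, 53.19575500488281), 94.04259490966797)
[(1, 48, array([321.9, 179.2])), (-4, 48, array([321.9, 173.8])), (1, 24, array([321.8, 172.6]))]
```

The second cell is in and flat. Its glass spans the rows predicted for a top at 48 mm, and the bar is unmoved at about 60 mm, so one more cell is needed. I'll take the one at (470,-312).

Request:
{"api": "jog_arm", "payload": {"increments": [0,-4,0,-1,0,0,0.1,0,-8,0,-1,0.1,0,0.2,0,-14,-5,-1,0.25,-0.05,0.3,0,-34,-19.7,3.9,0.518,-0.11,0.416,0,-34,-19.7,3.9,0.518,-0.11,0.416,0,-34,-19.7,3.9,0.518,-0.11,0.416,0,-34,-19.7,3.9,0.518,-0.11,0.416,0,-34,-19.7,3.9,0.518,-0.11,0.416]}}

```text
clock: 16.75
eef_pos: [474.8, -285.3, 99.3]
eef_rot: [0.764, 0.645, -0.0, -0.003]
wrist_force: [0.5, 0.4, 0.4]
grip_width: 0.999
```

Run:
```python
from h import *
inc([470,-312,75],Rdown(1.4))
```

```text
t 16.75 pos [ 474.8 -285.3   99.3] q [-0.68  0.18  1.82  0.    1.15 -2.09] F [0.5 0.4 0.4] w 0.999
inc [-2.72 -0.01  2.42] [-0.005 -0.004  0.001]
```

Request:
{"api": "jog_arm", "payload": {"increments": [0,-2.7,0,2,0,0,0,0,-2.7,0,2.4,0,0,0,0,-2.7,0,2.4,0,0,0,0,-2.7,0,2.4,0,0,0]}}

```text
clock: 17.15
eef_pos: [470.3, -310.5, 74.3]
eef_rot: [0.764, 0.645, -0.0, -0.004]
wrist_force: [-0.4, -0.1, -1.1]
grip_width: 0.996
```

Run:
```python
from h import *
from cell import robot
robot.read_camera("wrist")
d=robot.read_camera("wrist");cv2.imwrite("pics/w17.png",d["color"][:,:,::-1])
e,p=cellat(d,322,215);print(e,p)
inc([p[0],p[1],3],Rdown(1.4))
```

```text
((318.6614990234375, 218.57424926757812), (64.9354476928711, 69.50496673583984), 89.81423950195312) [ 470.25121776 -311.32826747   24.        ]
t 17.25 pos [ 471.1 -310.9   75.8] q [-0.72  0.23  1.8   0.    1.11 -2.13] F [-0.   0.2  0.3] w 0.999
inc [-0.08 -0.04  7.28] [-0.004 -0.003  0.003]
```

View pics/w17.png

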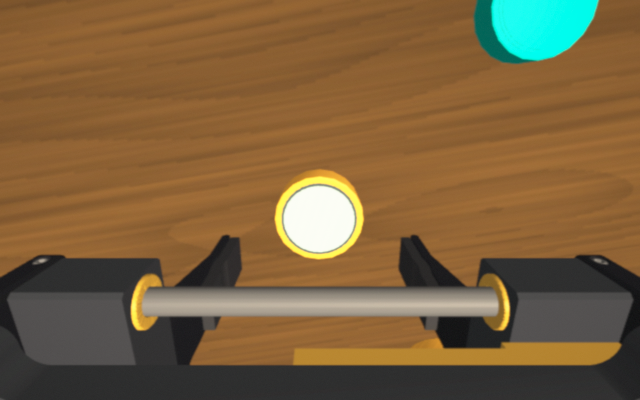

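Request:
{"api": "jog_arm", "payload": {"increments": [0,-0.1,-0.1,4,0,0,0,0,-0.1,-0.1,6.5,0,0,0,0,-0.1,-0.1,7.2,0,0,0,0,-0.1,-0.1,7.2,0,0,0,1,-0.1,-0.1,7.2,0,0,0,1,-0.1,-0.1,7.2,0,0,0,1,-0.1,-0.1,7.2,0,0,0,1,-0.1,-0.1,7.2,0,0,0]}}

```text
clock: 18.05
eef_pos: [470.2, -311.9, 4.7]
eef_rot: [0.764, 0.645, 0.0, -0.002]
wrist_force: [0.1, 2.7, 1.1]
grip_width: 0.723
```

Request:
{"api": "jog_arm", "payload": {"increments": [1,0,0,0,0,0,0,1,0,0,0,0,0,0,1,0,0,-5,0,0,0,1,0,0,-10,0,0,0,1,0,0,-15,0,0,0,1,0,0,-20,0,0,0,1,0,0,-22,0,0,0,1,0,0,-22,0,0,0]}}

```text
clock: 18.85
eef_pos: [472.6, -314.3, 229.4]
eef_rot: [0.764, 0.645, 0.001, 0.002]
wrist_force: [0.0, -0.3, -2.2]
grip_width: 0.706
```

Run:
```python
from h import *
B=bax();inc(O+B@np.array([2.5,0,145.]),Rbar())
```

```text
t 18.85 pos [ 472.6 -314.3  229.4] q [-0.73  0.08  1.67  0.    1.39 -2.13] F [ 0.  -0.3 -2.2] w 0.706
inc [37.84  0.3   2.69] [-0.512  0.113 -0.412]
```

Request:
{"api": "jog_arm", "payload": {"increments": [1,5,0,0,-0.1,0.02,-0.08,1,10,0,0,-0.2,0.05,-0.17,1,15,0,0,-0.3,0.07,-0.25,1,20,0,0,-0.4,0.09,-0.33,1,25,0,0,-0.51,0.11,-0.41,1,30,0,1.5,-0.51,0.113,-0.412,1,37.8,0.3,2.7,-0.512,0.113,-0.412,1,37.8,0.3,2.7,-0.512,0.113,-0.412]}}

```text
clock: 19.65
eef_pos: [536.5, 60.8, 197.9]
eef_rot: [0.591, 0.765, 0.204, 0.156]
wrist_force: [-0.7, -0.9, -1.5]
grip_width: 0.707
```

Run:
```python
from h import *
B=bax();inc(O+B@np.array([2.5,0.5,125.]),Rbar())
```

```text
t 19.65 pos [536.5  60.8 197.9] q [-0.17 -0.37  2.22  0.28  0.83 -2.13] F [-0.7 -0.9 -1.5] w 0.707
inc [-0.26  0.35  1.75] [-0.004 -0.002 -0.001]
```

Request:
{"api": "jog_arm", "payload": {"increments": [1,-0.2,0.3,1.7,0,0,0,1,-0.2,0.3,1.7,0,0,0,1,-0.2,0.3,1.7,0,0,0]}}

```text
clock: 19.95
eef_pos: [546.1, 61.9, 182.1]
eef_rot: [0.591, 0.765, 0.203, 0.154]
wrist_force: [-0.5, -0.2, -0.9]
grip_width: 0.706
```

Run:
```python
from h import *
from cell import robot
robot.read_camera("wrist")
d,o=rimpic("w18");held(d,o,-20.5)
B=bax();inc(O+B@np.array([2.5,0,95.]),Rbar())
```

```text
tcp in barrel [  1.3   0.5 125.3]
rows 215 324 y off near/far -0.6 -1.9
t 20.05 pos [547.3  61.  184.1] q [-0.16 -0.32  2.21  0.29  0.8  -2.14] F [ 0.4  0.5 -1.3] w 0.707
inc [-0.06  0.14  3.03] [-0.005 -0.002 -0.002]
```

View pics/w18.png

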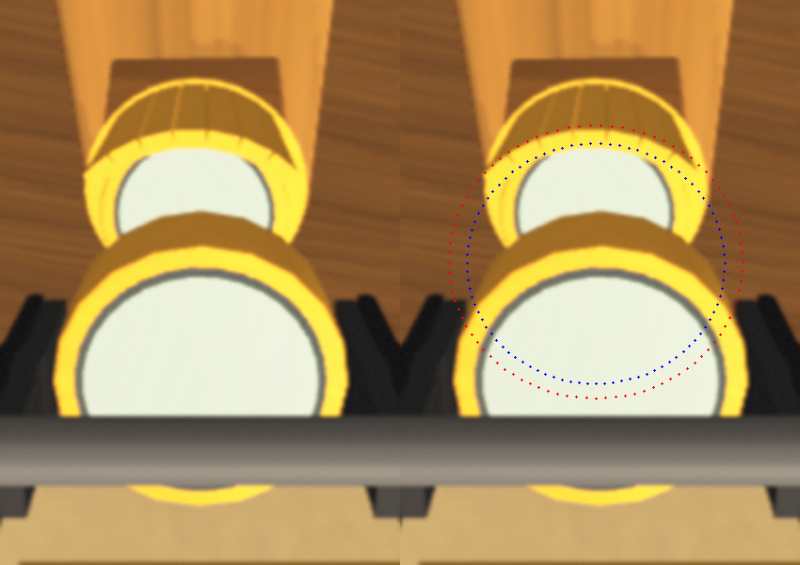

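Request:
{"api": "jog_arm", "payload": {"increments": [1,-0.08,0,1.5,-0.005,-0.002,-0.002,1,-0.08,0,3,-0.005,-0.002,-0.002,1,-0.08,0,3,-0.005,-0.002,-0.002,1,-0.08,0,3,-0.005,-0.002,-0.002]}}

```text
clock: 20.45
eef_pos: [561.7, 63.2, 158.4]
eef_rot: [0.591, 0.764, 0.204, 0.158]
wrist_force: [0.2, -0.4, -0.4]
grip_width: 0.703
```

Run:
```python
from h import *
from cell import robot
robot.read_camera("wrist")
d,o=rimpic("w19");held(d,o,-20.5)
B=bax();inc(O+B@np.array([1.3,-.2,60.]),Rbar())
```

```text
tcp in barrel [ 1.8 -0.9 96.2]
rows 215 324 y off near/far 0.1 -1.1
t 20.55 pos [562.2  63.4 159.2] q [-0.15 -0.24  2.2   0.3   0.72 -2.15] F [ 0.3 -0.1 -0.5] w 0.706
inc [ 0.07 -0.05  3.61] [ 0.001  0.001 -0.   ]
```

View pics/w19.png

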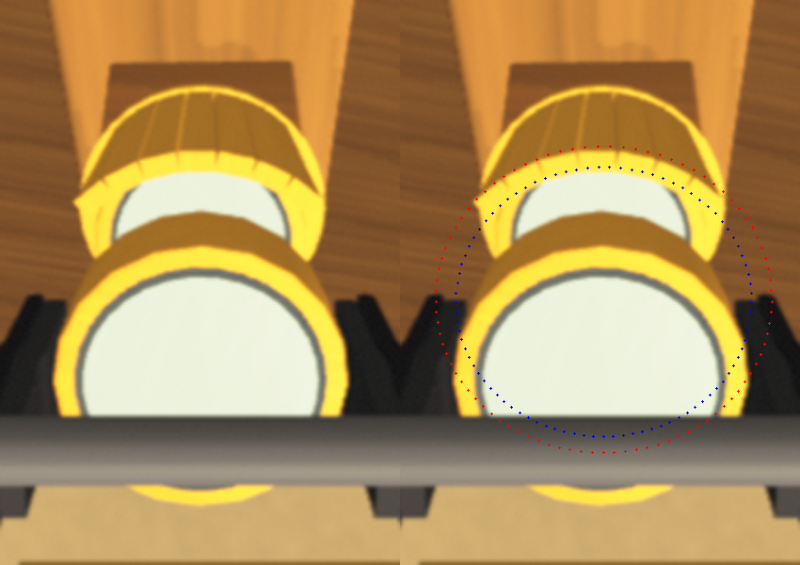

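The view matches the successful insertion: inner rim at display row 171, cell edge at 246. Descending.

Request:
{"api": "jog_arm", "payload": {"increments": [1,0.03,0,1,0,0,0,1,0.03,0,2,0,0,0,1,0.03,0,3,0,0,0,1,0.03,0,3.7,0,0,0,1,0.03,0,3.7,0,0,0]}}

```text
clock: 21.05
eef_pos: [579.4, 68.7, 125.2]
eef_rot: [0.591, 0.764, 0.204, 0.158]
wrist_force: [-0.5, -0.4, -1.7]
grip_width: 0.705
```

Run:
```python
from h import *
from cell import robot
robot.read_camera("wrist")
d,o=rimpic("w20");held(d,o,-20.5)
B=bax();inc(O+B@np.array([1.5,-.2,52.]),Rbar())
```

```text
tcp in barrel [ 1.4 -0.4 58.7]
rows 197 323 y off near/far -9.0 -2.2
t 21.15 pos [579.9  68.5 126.5] q [-0.13 -0.14  2.18  0.32  0.63 -2.17] F [-0.1 -0.3 -1.3] w 0.708
inc [0.02 0.01 0.67] [-0.  0. -0.]
```

View pics/w20.png

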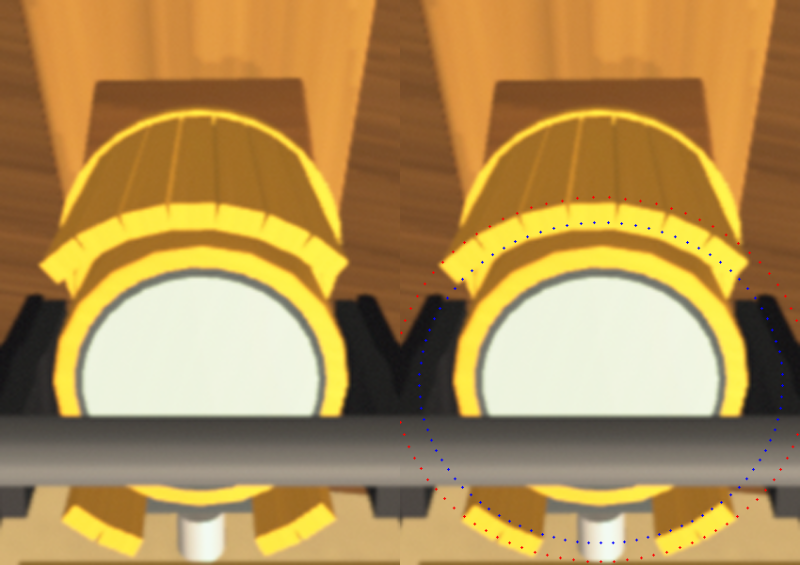

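Still free in the bore. Now small steps until it touches, expected about 6–7 mm further down.

Request:
{"api": "jog_arm", "payload": {"increments": [1,0,0,0.2,0,0,0,1,0,0,0.4,0,0,0,1,0,0,0.5,0,0,0,1,0,0,0.5,0,0,0]}}

```text
clock: 21.55
eef_pos: [582.3, 69.1, 122.2]
eef_rot: [0.591, 0.764, 0.205, 0.158]
wrist_force: [-0.1, -0.4, -1.9]
grip_width: 0.704
```

Request:
{"api": "jog_arm", "payload": {"increments": [1,0,0,0.1,0,0,0,1,0,0,0.15,0,0,0]}}

```text
clock: 21.75
eef_pos: [583.1, 69.3, 121.0]
eef_rot: [0.591, 0.764, 0.205, 0.158]
wrist_force: [-0.2, 0.6, -1.5]
grip_width: 0.708
```

Request:
{"api": "jog_arm", "payload": {"increments": [1,0,0,0.12,0,0,0,1,0,0,0.12,0,0,0]}}

```text
clock: 21.95
eef_pos: [583.5, 69.5, 120.7]
eef_rot: [0.59, 0.764, 0.205, 0.158]
wrist_force: [-10.7, -2.4, 9.3]
grip_width: 0.709
```

Contact. Release and retreat.

Request:
{"api": "jog_arm", "payload": {"increments": [0.3,0,0,-0.1,0,0,0,0,0,0,-0.1,0,0,0,0,0,0,-0.1,0,0,0,0,0,0,-0.1,0,0,0,0,0,0,-4,0,0,0,0,0,0,-8,0,0,0,0,0,0,-12,0,0,0,0,0,0,-12,0,0,0]}}

```text
clock: 22.75
eef_pos: [527.5, 53.6, 231.6]
eef_rot: [0.589, 0.764, 0.207, 0.163]
wrist_force: [0.7, -0.8, 0.8]
grip_width: 0.996
```

Request:
{"api": "jog_arm", "payload": {"increments": [0,0,0,-1,0,0,0,0,0,0,-1,0,0,0,0,0,0,-1,0,0,0]}}

```text
clock: 23.05
eef_pos: [522.7, 52.4, 239.8]
eef_rot: [0.589, 0.764, 0.207, 0.163]
wrist_force: [-1.2, -0.6, -0.2]
grip_width: 1.0
```

Run:
```python
from h import *
from cell import robot
robot.read_camera("wrist")
d,o=rimpic("w21");B=bax();P=lambda *b:O+B@np.array(b,float)
e,_=cellat(d,322,180,40);print(e);print([(x,z,np.round(proj(d,P(x,0,z))[0],1)) for x,z in((1,72),(-4,72),(1,48))])
s=robot.read_camera("scene");t=robot.read_camera("top")
pickle.dump((s,t),open("fin.pkl","wb"))
a=cv2.resize(s["color"][140:250,270:400,::-1],(440,372),interpolation=cv2.INTER_CUBIC);b=cv2.resize(t["color"][160:250,250:356,::-1],(360,305),interpolation=cv2.INTER_CUBIC)
b=cv2.copyMakeBorder(b,0,372-305,0,0,cv2.BORDER_CONSTANT);cv2.imwrite("pics/fin.png",np.hstack([a,b]))
cv2.imwrite("pics/fintop.png",t["color"][:,:,::-1])
print(robot.observe()["wrist_force"],np.abs(robot.observe()["dq"]).max())
```

```text
tcp in barrel [  5.7  -1.3 185.8]
((320.9849548339844, 179.18792724609375), (52.81484603881836, 54.61314010620117), 92.10230255126953)
[(1, 72, array([321.7, 185.6])), (-4, 72, array([321.7, 180.1])), (1, 48, array([321.6, 178.4]))]
[ 1.23344727 -0.181007    0.1412796 ] 0.004869756746332216
```

View pics/w21.png

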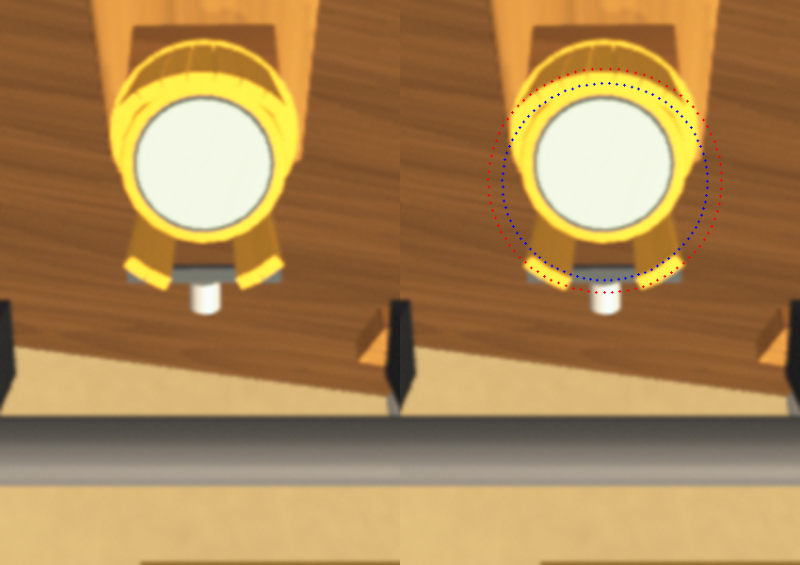

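View pics/fin.png

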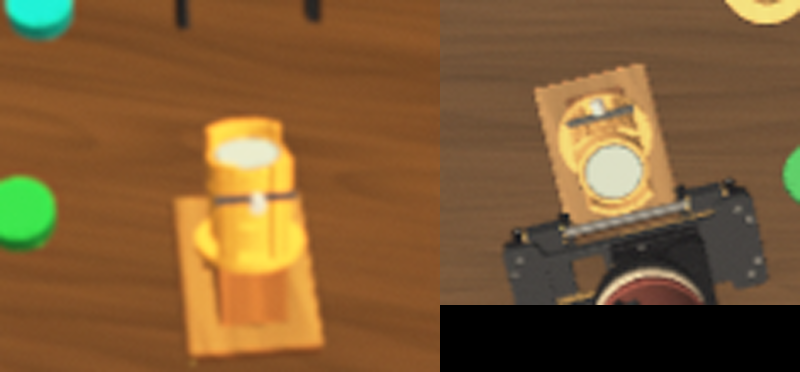

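View pics/fintop.png

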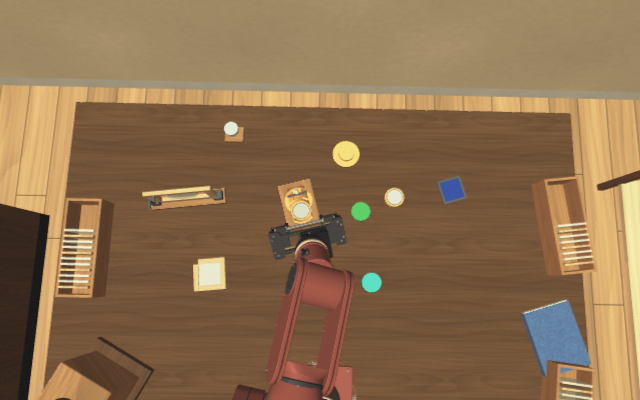

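Run:
```python
from cell import robot
print(robot.finish_job(), robot.observe()["clock"])
```

```text
the job is handed in; nothing more can be done
the job is handed in; nothing more can be done
```

I stacked two more cells in the barrel, three in all with the one already there, and left the third loose cell lying flat on the bench. The job was handed in after about 23 s of the 54 s allowed, and no verdict is reported.

- **Number of cells:** I measured the index bar's top edge at about 60 mm above the barrel floor, good to 2–3 mm. Two cells reach only 48 mm, so three were needed, reaching 72 mm.
- **Mishap:** on its first try the first cell caught the barrel's robot-side rim and tipped about 22° in the jaws. I had misjudged where it sat in the grip. I backed out, set it flat on the bench, regrasped it and inserted it cleanly. The wrist force read about 8 N when I noticed the snag.
- **Last checks:**
    - The two cells touched down 24 mm apart in height, which is one cell thickness.
    - The wrist view shows the top cell's full glass face lying flat, with its centre about 4–5 mm towards the robot side of the axis (limit 9 mm).
    - In the scene and top views the bar, slide frame, flange and filter look unmoved. I judged this by eye, not by measurement.
    - The gripper was open, well clear of the barrel and touching nothing at hand-in.
- **Disagreement:** wrist-camera readings taken just after a move were off by up to about 4 mm. I used settled readings for the insertions that worked, and those still put the barrel about 1 mm from my model.

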